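# Change over the parting blades in the locking cassette

### The job

Unlock the blade cassette by turning its black knob counter-clockwise until it clicks over. Pull out every worn blade (black grip) and lay it flat in the grey scrap tray, and slide every colour-gripped blade, flat and nose first, fully home into the bay whose tag has the colour of its grip. Then turn the knob clockwise until it clicks back over to lock them, let go, and leave the other things on the bench where they are.

Things in the scene. Friction and masses are not known exactly. Their poses are not given: they have to be found in the camera images.
- blade_red: parting blade with a red grip, lying flat (may be absent), steel, 140 (x) x 44 (y) x 5 mm. Origin: middle of its underside; +x to the brass nose (30 mm wide), z up. Upright grip block at the tail: 45 (x) x 22 (y) mm, 5 to 40 mm above the underside, centred at x = -42. Cross rib 40 mm wide at x = 8 to 14, its top at 15 mm. 0.22 kg
- bay_red (a point): where the origin of the red blade lies when fully home in the bay with the red tag; on the bench top. +x points into the bay; the nose then meets the back stop, 70 mm on. The pointed dividers begin at x = -1 mm, so a blade 80 mm back is clear of them and of the keeper; bay 50 mm wide, 26 high, no floor (blades slide on the bench). The grip stays outside
- blade_yellow: parting blade with a yellow grip, lying flat (may be absent), steel, 140 (x) x 44 (y) x 5 mm. Origin: middle of its underside; +x to the brass nose (30 mm wide), z up. Upright grip block at the tail: 45 (x) x 22 (y) mm, 5 to 40 mm above the underside, centred at x = -42. Cross rib 40 mm wide at x = 8 to 14, its top at 15 mm. 0.22 kg
- bay_yellow (a point): where the origin of the yellow blade lies when fully home in the bay with the yellow tag; on the bench top. +x points into the bay; the nose then meets the back stop, 70 mm on. The pointed dividers begin at x = -1 mm, so a blade 80 mm back is clear of them and of the keeper; bay 50 mm wide, 26 high, no floor (blades slide on the bench). The grip stays outside
- blade_blue: parting blade with a blue grip, lying flat (may be absent), steel, 140 (x) x 44 (y) x 5 mm. Origin: middle of its underside; +x to the brass nose (30 mm wide), z up. Upright grip block at the tail: 45 (x) x 22 (y) mm, 5 to 40 mm above the underside, centred at x = -42. Cross rib 40 mm wide at x = 8 to 14, its top at 15 mm. 0.22 kg
- bay_blue (a point): where the origin of the blue blade lies when fully home in the bay with the blue tag; on the bench top. +x points into the bay; the nose then meets the back stop, 70 mm on. The pointed dividers begin at x = -1 mm, so a blade 80 mm back is clear of them and of the keeper; bay 50 mm wide, 26 high, no floor (blades slide on the bench). The grip stays outside
- blade_white: parting blade with a white grip, lying flat (may be absent), steel, 140 (x) x 44 (y) x 5 mm. Origin: middle of its underside; +x to the brass nose (30 mm wide), z up. Upright grip block at the tail: 45 (x) x 22 (y) mm, 5 to 40 mm above the underside, centred at x = -42. Cross rib 40 mm wide at x = 8 to 14, its top at 15 mm. 0.22 kg
- bay_white (a point): where the origin of the white blade lies when fully home in the bay with the white tag; on the bench top. +x points into the bay; the nose then meets the back stop, 70 mm on. The pointed dividers begin at x = -1 mm, so a blade 80 mm back is clear of them and of the keeper; bay 50 mm wide, 26 high, no floor (blades slide on the bench). The grip stays outside
- blade_worn_a: worn parting blade with a black grip, at first home in the red bay (may be absent); the same shape, size and frame as the other blades
- blade_worn_b: worn parting blade with a black grip, at first home in the blue bay (may be absent); the same shape, size and frame as the other blades
- scrap_tray: fixed shallow grey tray for worn blades, 190 (x) x 160 (y) mm, rim 15 mm above the bench, walls and floor 4 mm thick; room for two blades side by side along its x. Origin under its middle, on the bench
- cassette: fixed blade cassette, 84 (x) x 270 (y) mm, dark cover 32 mm high, bays open to its -x. Origin on the bench, under its middle; bays at y = 90 red, 30 yellow, -30 blue, -90 white. The knob lifts a brass keeper bar across the mouths (x = -42 to -34): lower edge 8 mm above the bench locked (ribs cannot pass), 21 mm unlocked, top then 35. End posts 46 high at y = +-130
- knob (a joint): angle of the black locking knob on the cover: 0 = locked (grip bar along the cassette's y), 1.4 = unlocked (bar nearly along its x); grows counter-clockwise from above. A detent (over-centre brass weight on the cover) resists with about 0.2 N m, clicks over at 0.7 and then falls on to the far end
- knob_grip (a point): on the knob's vertical axis, at the height to grip (68 mm above the bench); turns with the knob: its y runs along the grip bar, 16 mm wide, 56 mm long, 48 to 82 mm above the bench
- mouse: black computer mouse, 110 x 62 x 33 mm; a bystander, to be left alone. Origin at its underside
- cleaner: bottle of lens cleaner, 64 mm across, 130 mm tall; a bystander, to be left alone. Origin at its underside
- insert_box: orange plastic box of cutting inserts, 100 x 70 x 30 mm; a bystander, to be left alone. Origin at its underside
- holder: steel tool holder standing on its flange, 64 mm across, 90 mm tall; a bystander, to be left alone. Origin at its underside
- collet: dark steel collet standing up, 42 mm across, 50 mm tall; a bystander, to be left alone. Origin at its underside
- calliper_case: grey calliper case lying flat, 70 x 200 x 28 mm; a bystander, to be left alone. Origin at its underside
- end_mill: clear plastic box with an end mill in it, 100 x 24 x 22 mm; a bystander, to be left alone. Origin at its underside
There are look-alikes about, which are no part of the job. What is shaped like the blade_red but pink is not meant.

How it is judged:
By the outcome, as a careful person would: the job done as asked, in the order asked, and still so for the second after the job is handed in, with the robot touching nothing.
Of blade_red, blade_yellow, blade_blue, blade_white only 3 to 4 are there at a start; the rules pass over those that are not, and their reading is None.
Of blade_worn_a, blade_worn_b only 1 to 2 are there at a start; the rules pass over those that are not, and their reading is None.
At some moment in a run one of blade_red, blade_yellow, blade_blue, blade_white may be knocked a few centimetres aside while the robot is not near it.
Once in a run the grip may slacken for a moment while it holds something.
It also fails if it takes over 208 s, if anything falls off the work surface, if the arm or the gripper's body presses on something with over 40 N, if the wrist force passes 120 N, or if a joint passes its speed limit or range.

### The arm

A 6-joint arm with a two-finger parallel gripper is mounted at the origin on the work surface. World frame = base frame: x ahead of the robot, y to its left, z up, the work surface at z = 0. Lengths are in m, angles in rad, forces in N, time in s.
With the tool pointing down it reaches from about 0.25 to 0.85 m from the base axis. Payload 12.5 kg.
Tool frame: the origin (TCP) lies midway between the tips of the shut fingers; the grasp point (between the pads) lies 19 mm behind it; z points along the fingers, y is the line along which they close (so a half turn about z gives the same grasp; the last joint's range is limited). The gripper opens to 93 mm and grips with 3 to 60 N. Pads are 15 mm wide; open, the fingers measure 128 mm over their backs; the gripper's body (75 mm by 188 mm) begins 65 mm behind the grasp point.
Start: joints at [1.109, 0.351, 1.652, -0, 1.139, -0.085], TCP at [0.202, 0.511, 0.219] pointing down, gripper open.
Joint ranges: [-2.75, 2.75], [-0.79, 2.1], [0.01, 2.65], [-1.57, 4.71], [0.07, 3.14], [-2.87, 2.87]. Speed limits (rad/s): [2.22, 2.22, 2.79, 3.14, 3.14, 3.14].

### API

Orientations are given as a unit quaternion [w, x, y, z].
In Python, from rig import manip gives the robot as it stands.
- The arm moves only by the shell command python3 -m inch 'ROWS' [FORCE]. ROWS is JSON, a list of rows, each an object of numbers: "x", "y", "z": the shift along the tool's x, y, z each as a share of 250 mm, from -1 to 1; "ax", "ay", "az": the turn, a rotation vector about the tool's x, y, z each as a share of 2 pi rad, from -1 to 1; "hand": the opening, from 0 (shut) to 1 (fully open). A call has exactly 5 rows; each row is the pose to reach, as a shift and turn from the pose commanded when the call began, along the tool's axes at that moment, turning the shorter way round; what a row does not reach only later rows make up. A row lasts 1/10 s, in which the tool goes at most 50 mm and 8.59 degrees, less where a joint would pass 70% of its speed; a pose out of reach is approached as far as the arm can. A call with a number of a shift or a turn outside -1 to 1 is refused whole. A call with a gripper value outside its range is refused whole. The fingers move at their own pace and stop on an object; FORCE is the grip in N (left out, the last holds). Time passes only in rows, so rows that repeat a pose let the fingers close, or fill a call up. It gives the time, the measured TCP pose, the force, the opening and the grip force at its end, in the units of the state.
- manip.read_state(): the state, without advancing time (a new reading comes with each control period).
- manip.get_image(name): name is "side" or "top" or "wrist"; returns a dict with "image" (384x512x3 uint8, red, green, blue), "depth" (384x512 float32, m along the optical axis (not along the pixel's ray), 0 where there is no reading), "mtx" (3x3 intrinsics, pixels), "k1" (the pictures are not rectified: a ray, as slopes to the right and down, at radius r is drawn at 1 + k1 r^2 times it, then the intrinsics apply), "R" (3x3) and "t" (3): a world point X has camera coordinates R X + t. Camera axes: x right, y down, z forward; pixel columns grow to the right and rows downward; lengths in m; the calibration is good to about 2 mm. A picture is of the moment at which its call begins.
- manip.job_done(): hands the job in; it is judged then, once.
Trained networks look in the newest picture that a camera, given by its name, has taken for a name from the list of things; names that differ only in an ending like _2 or _b are one class to them, and where a whole thing is asked for, a point or a joint stands for the part that bears it (a point fixed in the world has none). Each returns a list of dicts, best first, with "conf" (0 to 1); they miss things now and then, are a little off and sometimes report something else, mostly with a low value. They report only what shows in the picture. A call takes as long as a camera call. They do not tell look-alikes from the thing itself.
- manip.boxes_of(camera, name): "location" ([x, y, z] in m, in world coordinates, good to about 4 mm: the middle of the surface that is visible of it).
- manip.cut_out(camera, name): "mask" (384x512 bool, what is visible of it).
- manip.mark_of(camera, name): "location" ([x, y, z] in m, in world coordinates, good to about 4 mm: a listed point, or the origin of a listed thing).
The state is a dict: "time_s": time; "q": joint angles; "joint_vel": joint speeds; "tau": joint torques, N m; "tcp_pos": TCP position; "tcp_rot": TCP orientation; "force": force on the tool from outside, world axes, zero at the start; "moment": the same for the moment, N m; "gripper_width": finger opening in m; "grip_force": force on a finger pad.
Only numpy, scipy, OpenCV 4.12 (cv2) and the standard library are available. Lean on these libraries where they do the work, as an engineer would, in place of code of your own. Each camera call takes 0.05 s, during which the arm holds its last target. There are 200 camera calls.

## Working session

There is one attempt and no reset: what is moved stays moved. The work goes in short steps, Python scripts to look and compute and a shell command to move; the robot and the scene stay as the last step left them, time stands still between calls to the robot, and variables do not carry over. Pictures are saved under pics/ and viewed, at most 14 in all, crops included, and the job is handed in when it is done.

```bash
ls; mkdir -p pics; python3 - <<'E'
from rig import manip
import cv2
for c in ("top","side"):
    d=manip.get_image(c); cv2.imwrite(f"pics/{c}0.png",d["image"][:,:,::-1]); print(c,d["mtx"].round(1).tolist(),d["k1"],d["R"].round(3).tolist(),d["t"].round(3).tolist())
    if c=="top":
        for n in "blade_red blade_yellow blade_blue blade_white blade_worn_a scrap_tray cassette knob_grip bay_red bay_white".split():
            print(n,[(r["location"].round(3).tolist() if hasattr(r["location"],"round") else r["location"],round(r["conf"],2)) for r in manip.mark_of(c,n)])
s=manip.read_state(); print(s["time_s"],s["tcp_pos"],s["tcp_rot"],s["gripper_width"])
E
```

```text
pics
top [[397.5, 0.0, 267.1], [0.0, 397.5, 185.4], [0.0, 0.0, 1.0]] -0.04997266789252739 [[-0.003, -1.0, -0.017], [-0.988, 0.005, -0.154], [0.154, 0.016, -0.988]] [0.016, 0.542, 1.434]
blade_red [([0.5155, -0.3582, -0.001], 0.73)]
blade_yellow [([0.617, -0.2489, 0.0041], 0.92)]
blade_blue [([0.4066, 0.3226, 0.001], 0.72), ([0.3709, 0.136, -0.0011], 0.27)]
blade_white [([0.611, 0.1069, 0.0006], 0.73), ([0.6205, 0.0461, 0.0005], 0.71), ([0.4687, -0.1802, -0.0028], 0.66)]
blade_worn_a [([0.6143, 0.0481, 0.0021], 0.72), ([0.5989, 0.1674, 0.0033], 0.69), ([0.3226, -0.3519, 0.0013], 0.43)]
scrap_tray [([0.5832, 0.4097, 0.0002], 0.91)]
cassette [([0.6491, 0.0867, 0.0076], 0.84), ([0.616, 0.0486, -0.001], 0.57)]
knob_grip [([0.6567, 0.088, 0.0669], 0.65)]
bay_red [([0.6033, 0.1661, -0.0011], 0.96), ([0.6173, -0.2478, 0.001], 0.49)]
bay_white [([0.6263, -0.0133, 0.0013], 0.86), ([0.3194, -0.3519, 0.0013], 0.5), ([0.4062, 0.3242, -0.0008], 0.46)]
side [[368.8, 0.0, 252.8], [0.0, 368.8, 189.3], [0.0, 0.0, 1.0]] -0.0657852920980415 [[0.733, -0.68, -0.02], [-0.428, -0.439, -0.79], [0.529, 0.588, -0.613]] [-0.395, 0.277, 1.024]
0.6 [0.20232607 0.51140765 0.21862498] [-1.17560542e-05  1.87282640e-01  9.82306069e-01 -1.62556485e-06] 0.09282256528605345
```

```bash
python3 - <<'E'
import cv2
i=cv2.imread("pics/top0.png"); cv2.imwrite("pics/top0b.png",cv2.resize(i,(800,600),interpolation=cv2.INTER_CUBIC))
E
```

```text
(no output)
```

View pics/top0b.png

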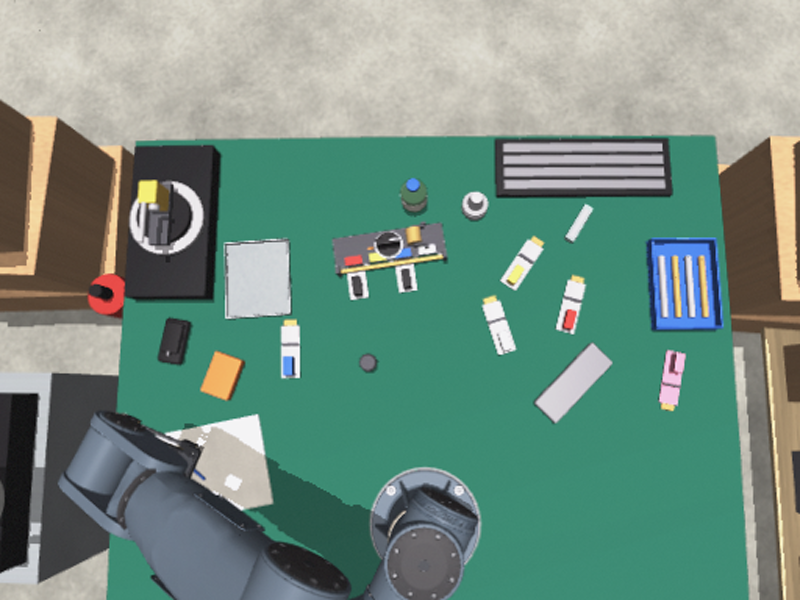

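View pics/side0.png

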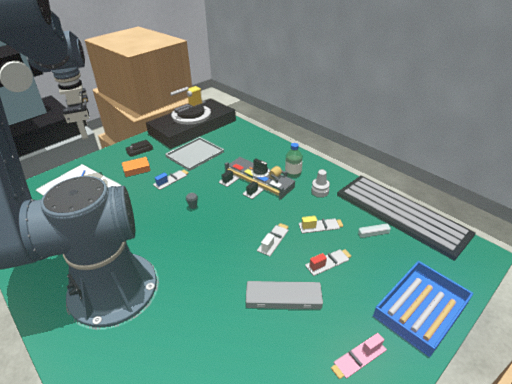

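The picture (800x600) shows five blade-shaped things:
- Red: (570,305)
- Yellow: (520,262)
- White: (498,325)
- Blue: (290,350)
- Pink look-alike: (672,380), to be left alone

Worn blades are in the bays at (357,285) and (405,277). The knob is at (388,243) and the tray at (257,278). Possible mix-ups are pink for red, and the blue tray of rods at (685,285). Next I'll measure.

```bash
cat > h.py <<'E'
import numpy as np, cv2, json
from rig import manip
from scipy.spatial.transform import Rotation as Ro
def cloud(d):
    "world xyz per pixel"
    h,w=d["depth"].shape; u,v=np.meshgrid(np.arange(w),np.arange(h))
    x=(u-d["mtx"][0,2])/d["mtx"][0,0]; y=(v-d["mtx"][1,2])/d["mtx"][1,1]
    a,b=x.copy(),y.copy()
    for _ in range(6):
        s=1+d["k1"]*(a*a+b*b); a,b=x/s,y/s
    z=d["depth"]; P=np.stack([a*z,b*z,z],-1)
    return (P-d["t"])@d["R"]
HUE={"red":[(0,8),(172,180)],"yellow":[(25,35)],"blue":[(100,125)]}
def blade(d,xy,col=None,r=0.1):
    """pose of a blade near xy: grip top = points z .03-.05; plate = z .003-.02"""
    W=cloud(d); near=(np.hypot(W[...,0]-xy[0],W[...,1]-xy[1])<r)&(d["depth"]>0)
    g=near&(W[...,2]>.033)&(W[...,2]<.048)
    hsv=cv2.cvtColor(d["image"],cv2.COLOR_RGB2HSV)
    green=(hsv[...,0]>60)&(hsv[...,0]<90)&(hsv[...,1]>80)
    p=near&(W[...,2]<.03)&(W[...,2]>-.01)&~green
    return W,g,p
def rect(pts):
    (c,(w,h),a)=cv2.minAreaRect((pts[:,:2]*1000).astype(np.float32))
    if w<h: w,h,a=h,w,a+90
    return np.array(c)/1000,w,h,(a+90)%180-90
def go(x,y,z,yaw,base=None):
    "shares for inch: tool down, tool x axis at yaw (deg, mod 180 nearest)"
    s=manip.read_state(); p=np.array(s["tcp_pos"]); q=s["tcp_rot"]
    R0=Ro.from_quat([q[1],q[2],q[3],q[0]])
    y0=np.degrees(np.arctan2(R0.as_matrix()[1,0],R0.as_matrix()[0,0]))
    c=[yaw+180*k for k in range(-3,4)]
    t=min(c,key=lambda a:abs(a-y0)); c=np.cos(np.radians(t)); sn=np.sin(np.radians(t))
    R1=Ro.from_matrix(np.array([[c,sn,0],[sn,-c,0],[0,0,-1.]]))
    sh=R0.inv().apply(np.array([x,y,z])-p)/.25; rv=(R0.inv()*R1).as_rotvec()/(2*np.pi)
    print("from",p.round(4),"yaw",round(y0,1),"->",round(t,1),"shift",sh.round(3),"turn",rv.round(4))
E
python3 - <<'E'
from h import *
d=manip.get_image("top"); W=cloud(d)
for n,xy in dict(red=(.515,-.358),yellow=(.617,-.249),blue=(.407,.323),white=(.469,-.18),wa=(.6,.167),wb=(.62,.047)).items():
    W,g,p=blade(d,xy); 
    if n[0]=='w' and n!='white':
        g&=(W[...,0]<xy[0]-.015)
    print(n,"grip",rect(W[g])if g.sum()>5 else g.sum(),g.sum(),"plate",rect(W[p]) if n in HUE or n=="white" else "")
for n in "bay_red bay_yellow bay_blue bay_white cassette knob_grip knob scrap_tray cleaner".split():
    for c in ("top",):
        print(n,[(np.round(r["location"],4).tolist(),round(r["conf"],2)) for r in manip.mark_of(c,n)[:2]])
manip.get_image("side")
for n in "bay_red bay_yellow bay_blue bay_white cassette knob_grip cleaner".split():
        print("side",n,[(np.round(r["location"],4).tolist(),round(r["conf"],2)) for r in manip.mark_of("side",n)[:2]])
E
```

```text
red grip (array([ 0.47104279, -0.34552988]), 45.21963882446289, 22.84107780456543, -16.104232788085938) 76 plate (array([ 0.51368213, -0.35992908]), 145.0250701904297, 50.18334197998047, -16.186370849609375)
yellow grip (array([ 0.58003168, -0.22133095]), 44.92060089111328, 21.52172088623047, -36.16007995605469) 64 plate (array([ 0.61746552, -0.24503094]), 144.73216247558594, 47.63352966308594, -34.69254684448242)
blue grip (array([0.36342456, 0.32152689]), 44.19190979003906, 22.84380531311035, 0.014041970483958721) 78 plate (array([0.41965573, 0.32834695]), 171.5186004638672, 68.19171905517578, 14.502514839172363)
white grip (array([ 0.48213065, -0.19572414]), 161.07766723632812, 33.54248046875, -3.0767822265625) 74 plate (array([ 0.48042407, -0.18237616]), 175.32455444335938, 86.42443084716797, -2.7713775634765625)
wa grip (array([0.56659467, 0.17076442]), 75.00457763671875, 37.879241943359375, 40.34946060180664) 71 plate 
wb grip (array([0.57256488, 0.04094332]), 42.4506950378418, 22.277563095092773, 1.876527190208435) 67 plate 
bay_red [([0.602, 0.1682, -0.0008], 0.79)]
bay_yellow [([0.6103, 0.1084, 0.0009], 0.57)]
bay_blue [([0.6235, 0.0475, -0.001], 0.93)]
bay_white [([0.6265, -0.0117, -0.0004], 0.8)]
cassette [([0.6483, 0.086, 0.0026], 0.78)]
knob_grip [([0.6588, 0.0876, 0.067], 0.51)]Traceback (most recent call last):
  File "<stdin>", line 10, in <module>
ValueError: it knows: bay_blue, bay_red, bay_white, bay_yellow, blade_blue, blade_red, blade_white, blade_worn, blade_yellow, calliper_case, cassette, cleaner, collet, end_mill, holder, insert_box, knob_grip, mou
```

```bash
python3 - <<'E'
from h import *
go(.64,.087,.22,97.8)
E
```

```text
from [0.2024 0.5114 0.2186] yaw 158.4 -> 97.8 shift [-2.252 -0.934 -0.006] turn [-0.     -0.      0.1684]
```

```bash

python3 -m inch '[{"x":-0.15,"y":-0.06},{"x":-0.33,"y":-0.13},{"x":-0.53,"y":-0.21},{"x":-0.73,"y":-0.3},{"x":-0.92,"y":-0.38}]' 
python3 -m inch '[{"x":-0.18,"y":-0.07},{"x":-0.36,"y":-0.15},{"x":-0.54,"y":-0.22},{"x":-0.72,"y":-0.3},{"x":-0.9,"y":-0.37}]'
python3 -m inch '[{"x":-0.15,"y":-0.06},{"x":-0.3,"y":-0.12},{"x":-0.4,"y":-0.16},{"x":-0.43,"y":-0.18},{"x":-0.43,"y":-0.18}]'
python3 -m inch '[{"az":0.02},{"az":0.04},{"az":0.06},{"az":0.08},{"az":0.1}]'
python3 -m inch '[{"az":0.02},{"az":0.04},{"az":0.06},{"az":0.068},{"az":0.068}]'
python3 - <<'E'
from h import *
s=manip.read_state(); print(s["time_s"],s["tcp_pos"],s["force"],np.round(s["q"],3))
d=manip.get_image("wrist"); cv2.imwrite("pics/w1.png",d["image"][:,:,::-1]); np.savez("w1.npz",**{k:d[k] for k in d})
W=cloud(d); print(d["R"].round(3).tolist(),d["t"])
for n in "bay_red bay_yellow bay_blue bay_white cassette knob_grip".split():
    print(n,[(np.round(r["location"],4).tolist(),round(r["conf"],2)) for r in manip.mark_of("wrist",n)[:2]])
for lo,hi in((.026,.04),(.074,.09)):
    m=(d["depth"]>0)&(W[...,2]>lo)&(W[...,2]<hi)&(W[...,0]>.5)&(W[...,0]<.8); print(lo,m.sum(),rect(W[m]) if m.sum() else "")
E
```

```text
0.95 [0.20235517 0.51140418 0.21862699] [-0.12947485  0.18052609  0.10265801] [ 1.109  0.351  1.652  0.     1.139 -0.085]
[[0.368, 0.93, -0.0], [0.901, -0.356, 0.247], [0.23, -0.091, -0.969]] [-0.55033111 -0.02770413  0.38901231]
bay_red []
bay_yellow []
bay_blue []
bay_white []
cassette []
knob_grip []
0.026 0 
0.074 0 schema error: expected keys x, y, z, ax, ay, az, hand
schema error: expected keys x, y, z, ax, ay, az, hand
schema error: expected keys x, y, z, ax, ay, az, hand
schema error: expected keys x, y, z, ax, ay, az, hand
schema error: expected keys x, y, z, ax, ay, az, hand
```

View pics/w1.png

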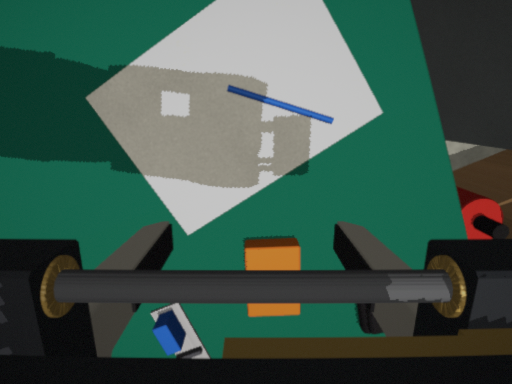

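The picture shows the move was refused: the tool is still over the paper. Every row needs all the keys, so I'll resend.

```bash

python3 -m inch '[{"x":-0.15,"y":-0.06,"z":0,"ax":0,"ay":0,"az":0,"hand":1},{"x":-0.33,"y":-0.13,"z":0,"ax":0,"ay":0,"az":0,"hand":1},{"x":-0.53,"y":-0.21,"z":0,"ax":0,"ay":0,"az":0,"hand":1},{"x":-0.73,"y":-0.3,"z":0,"ax":0,"ay":0,"az":0,"hand":1},{"x":-0.92,"y":-0.38,"z":0,"ax":0,"ay":0,"az":0,"hand":1}]' 
python3 -m inch '[{"x":-0.18,"y":-0.07,"z":0,"ax":0,"ay":0,"az":0,"hand":1},{"x":-0.36,"y":-0.15,"z":0,"ax":0,"ay":0,"az":0,"hand":1},{"x":-0.54,"y":-0.22,"z":0,"ax":0,"ay":0,"az":0,"hand":1},{"x":-0.72,"y":-0.3,"z":0,"ax":0,"ay":0,"az":0,"hand":1},{"x":-0.9,"y":-0.37,"z":0,"ax":0,"ay":0,"az":0,"hand":1}]'
python3 -m inch '[{"x":-0.15,"y":-0.06,"z":0,"ax":0,"ay":0,"az":0.02,"hand":1},{"x":-0.3,"y":-0.12,"z":0,"ax":0,"ay":0,"az":0.04,"hand":1},{"x":-0.4,"y":-0.16,"z":0,"ax":0,"ay":0,"az":0.06,"hand":1},{"x":-0.43,"y":-0.18,"z":0,"ax":0,"ay":0,"az":0.08,"hand":1},{"x":-0.43,"y":-0.18,"z":0,"ax":0,"ay":0,"az":0.1,"hand":1}]'
python3 -m inch '[{"x":0,"y":0,"z":0,"ax":0,"ay":0,"az":0.02,"hand":1},{"x":0,"y":0,"z":0,"ax":0,"ay":0,"az":0.04,"hand":1},{"x":0,"y":0,"z":0,"ax":0,"ay":0,"az":0.06,"hand":1},{"x":0,"y":0,"z":0,"ax":0,"ay":0,"az":0.068,"hand":1},{"x":0,"y":0,"z":0,"ax":0,"ay":0,"az":0.068,"hand":1}]'
cat > look.py <<'E'
from h import *
import sys
s=manip.read_state(); print(s["time_s"],s["tcp_pos"],s["force"],np.round(s["q"],3))
d=manip.get_image("wrist"); cv2.imwrite(f"pics/{sys.argv[1]}.png",d["image"][:,:,::-1]); np.savez("w.npz",**{k:d[k] for k in d})
W=cloud(d)
for n in "bay_red bay_yellow bay_blue bay_white cassette knob_grip".split():
    print(n,[(np.round(r["location"],4).tolist(),round(r["conf"],2)) for r in manip.mark_of("wrist",n)[:2]])
for lo,hi in((.026,.034),(.074,.09)):
    m=(d["depth"]>0)&(W[...,2]>lo)&(W[...,2]<hi)&(W[...,0]>.5)&(W[...,0]<.8)&(np.abs(W[...,1]-.087)<.15); print(lo,m.sum(),rect(W[m]) if m.sum() else "")
E
python3 look.py w2
```

```text
time_s: 1.8
tcp_pos: [0.3751, 0.3441, 0.2188]
tcp_rot: [0.0, 0.187, 0.982, 0.0]
force: [1.1, 0.5, 0.2]
gripper_width: 0.0931
grip_force: 0.0
time_s: 2.3
tcp_pos: [0.5504, 0.175, 0.2188]
tcp_rot: [0.0, 0.187, 0.982, 0.0]
force: [0.8, 0.6, -0.0]
gripper_width: 0.0926
grip_force: 0.0
time_s: 2.8
tcp_pos: [0.6333, 0.094, 0.2181]
tcp_rot: [-0.0, 0.485, 0.875, -0.0]
force: [-0.2, -0.1, -0.6]
gripper_width: 0.0928
grip_force: 0.0
time_s: 3.3
tcp_pos: [0.6325, 0.0954, 0.2185]
tcp_rot: [-0.0, 0.657, 0.754, -0.0]
force: [0.6, 0.2, 0.2]
gripper_width: 0.0931
grip_force: 0.0
3.3 [0.63252146 0.09542617 0.21853913] [0.60902266 0.21059012 0.22828584] [ 0.077  0.515  1.402  0.     1.225 -0.061]
bay_red [([0.6012, 0.1707, 0.0026], 0.84)]
bay_yellow [([0.6091, 0.1074, 0.0013], 0.85)]
bay_blue [([0.618, 0.0505, -0.0024], 0.64)]
bay_white [([0.6286, -0.0103, -0.0024], 0.56)]
cassette [([0.6516, 0.0866, -0.0005], 0.72)]
knob_grip [([0.6543, 0.085, 0.0689], 0.89)]
0.026 9098 (array([0.64484467, 0.09090847]), 251.23715209960938, 199.71633911132812, -54.850101470947266)
0.074 1046 (array([0.71412939, 0.05932174]), 170.2616424560547, 52.959510803222656, -25.06031036376953)
```

View pics/w2.png

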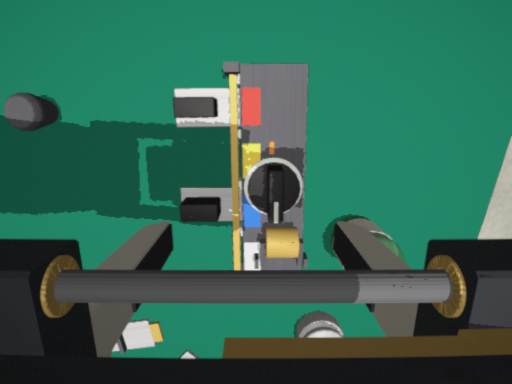

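The picture shows the knob at (275,187) with its bar upright in the view, and the brass weight at (282,242). The keeper is the yellow line at column 236. The worn grips are at (195,107) and (200,210), and the bottle is at (375,238).

```bash
python3 - <<'E'
from h import *
d=np.load("w.npz"); d={k:d[k] for k in d}; W=cloud(d); I=d["image"]
ok=d["depth"]>0; U,V=np.meshgrid(np.arange(512),np.arange(384))
def box(a,b,c,e): return (U>=a)&(U<b)&(V>=c)&(V<e)&ok
for n,m in dict(knob=box(240,305,155,222)&(W[...,2]>.076)&(W[...,2]<.088),wa=box(170,222,90,125)&(W[...,2]>.034)&(W[...,2]<.05),wb=box(170,222,195,225)&(W[...,2]>.034)&(W[...,2]<.05)).items():
    print(n,m.sum(),rect(W[m]),np.median(W[m],0))
for n,m in dict(keeper=box(225,245,75,235)&(I[...,0]>150)&(I[...,2]<90), cover=box(245,308,65,140)&(W[...,2]>.028)&(W[...,2]<.036)).items():
    P=W[m]; l=cv2.fitLine(P[:,:2].astype(np.float32),cv2.DIST_HUBER,0,.01,.01).ravel(); print(n,m.sum(),l,np.degrees(np.arctan2(l[1],l[0])),P[:,2].mean(),rect(P))
for n in ("cleaner","holder"): print(n,[(np.round(r["location"],3),r["conf"]) for r in manip.mark_of("top",n)[:1]])
E
```

```text
knob 826 (array([0.6562301 , 0.08695983]), 54.736976623535156, 15.547857284545898, -81.36732196807861) [0.6557652  0.08867054 0.08090035]
wa 835 (array([0.55733948, 0.16272462]), 44.414451599121094, 21.331682205200195, 9.538372039794922) [0.55824995 0.16287915 0.03881976]
wb 706 (array([0.57401001, 0.04370887]), 44.878143310546875, 22.842548370361328, 8.841064453125) [0.57392969 0.04482115 0.03878493]
keeper 734 [ 0.12736307 -0.99185616  0.61107993  0.08979169] -82.682755 0.023356352067704634 (array([0.61240802, 0.10394945]), 168.59445190429688, 15.623586654663086, -82.47239446640015)
cover 4644 [0.30042055 0.9538068  0.6448763  0.18450002] 72.517136 0.031239145496127392 (array([0.64558344, 0.17900577]), 79.00139617919922, 68.44210052490234, -81.9683141708374)
cleaner [(array([0.78 , 0.025, 0.006]), 0.81)]
holder [(array([ 0.758, -0.125,  0.003]), 0.78)]
```

```bash
python3 - <<'E'
from h import *
go(.6562,.0868,.052,98)
E
```

```text
from [0.6326 0.0954 0.2187] yaw 98.0 -> 98 shift [-0.047  0.089  0.667] turn [ 0.      0.     -0.0001]
```

```bash

python3 -m inch '[{"x":-0.047,"y":0.089,"z":0.1,"ax":0,"ay":0,"az":0,"hand":0.5},{"x":-0.047,"y":0.089,"z":0.28,"ax":0,"ay":0,"az":0,"hand":0.5},{"x":-0.047,"y":0.089,"z":0.46,"ax":0,"ay":0,"az":0,"hand":0.5},{"x":-0.047,"y":0.089,"z":0.6,"ax":0,"ay":0,"az":0,"hand":0.5},{"x":-0.047,"y":0.089,"z":0.667,"ax":0,"ay":0,"az":0,"hand":0.5}]' 
python3 -m inch '[{"x":0,"y":0,"z":0,"ax":0,"ay":0,"az":0,"hand":0},{"x":0,"y":0,"z":0,"ax":0,"ay":0,"az":0,"hand":0},{"x":0,"y":0,"z":0,"ax":0,"ay":0,"az":0,"hand":0},{"x":0,"y":0,"z":0,"ax":0,"ay":0,"az":0,"hand":0},{"x":0,"y":0,"z":0,"ax":0,"ay":0,"az":0,"hand":0}]' 30
```

```text
time_s: 4.25
tcp_pos: [0.6546, 0.0867, 0.0486]
tcp_rot: [-0.002, 0.656, 0.754, -0.002]
force: [-1.8, -0.8, -0.4]
gripper_width: 0.0579
grip_force: 0.0
time_s: 4.75
tcp_pos: [0.6565, 0.0869, 0.0526]
tcp_rot: [0.0, 0.656, 0.754, 0.0]
force: [0.3, 0.3, 0.4]
gripper_width: 0.0176
grip_force: 1.2
```

```bash

python3 -m inch '[{"x":0,"y":0,"z":0,"ax":0,"ay":0,"az":0,"hand":0},{"x":0,"y":0,"z":0,"ax":0,"ay":0,"az":-0.02,"hand":0},{"x":0,"y":0,"z":0,"ax":0,"ay":0,"az":-0.04,"hand":0},{"x":0,"y":0,"z":0,"ax":0,"ay":0,"az":-0.06,"hand":0},{"x":0,"y":0,"z":0,"ax":0,"ay":0,"az":-0.08,"hand":0}]' 40
python3 -m inch '[{"x":0,"y":0,"z":0,"ax":0,"ay":0,"az":-0.02,"hand":0},{"x":0,"y":0,"z":0,"ax":0,"ay":0,"az":-0.04,"hand":0},{"x":0,"y":0,"z":0,"ax":0,"ay":0,"az":-0.06,"hand":0},{"x":0,"y":0,"z":0,"ax":0,"ay":0,"az":-0.08,"hand":0},{"x":0,"y":0,"z":0,"ax":0,"ay":0,"az":-0.1,"hand":0}]'
python3 -m inch '[{"x":0,"y":0,"z":0,"ax":0,"ay":0,"az":-0.02,"hand":0},{"x":0,"y":0,"z":0,"ax":0,"ay":0,"az":-0.042,"hand":0},{"x":0,"y":0,"z":0,"ax":0,"ay":0,"az":-0.042,"hand":0},{"x":0,"y":0,"z":0,"ax":0,"ay":0,"az":-0.042,"hand":0},{"x":0,"y":0,"z":0,"ax":0,"ay":0,"az":-0.042,"hand":0}]'
python3 -c "
from rig import manip
s=manip.read_state();print(s['moment'],s['q'])"
```

```text
time_s: 5.25
tcp_pos: [0.6565, 0.0867, 0.0526]
tcp_rot: [0.0, 0.446, 0.895, 0.0]
force: [-1.0, -1.6, 3.1]
gripper_width: 0.0156
grip_force: 40.0
time_s: 5.75
tcp_pos: [0.6558, 0.0858, 0.0525]
tcp_rot: [-0.0, 0.147, 0.989, -0.001]
force: [-4.0, -7.1, 6.8]
gripper_width: 0.0158
grip_force: 40.0
time_s: 6.25
tcp_pos: [0.6558, 0.0854, 0.0525]
tcp_rot: [-0.001, 0.019, 1.0, -0.001]
force: [-3.6, -9.0, 6.8]
gripper_width: 0.0156
grip_force: 40.0
[-1.43227939  0.72540392  0.18833492] [ 0.05997315  0.73953829  1.45467231 -0.00251842  0.94880594 -1.47221859]
```

```bash

python3 -m inch '[{"x":0,"y":0,"z":0,"ax":0,"ay":0,"az":0,"hand":0.4},{"x":0,"y":0,"z":0,"ax":0,"ay":0,"az":0,"hand":0.4},{"x":0,"y":0,"z":-0.15,"ax":0,"ay":0,"az":0,"hand":0.4},{"x":0,"y":0,"z":-0.35,"ax":0,"ay":0,"az":0,"hand":0.5},{"x":0,"y":0,"z":-0.5,"ax":0,"ay":0,"az":0,"hand":0.5}]'
python3 - <<'E'
from h import *
go(.54,.12,.2,188)
E
```

```text
time_s: 6.75
tcp_pos: [0.6565, 0.0872, 0.1796]
tcp_rot: [0.001, 0.019, 1.0, 0.0]
force: [0.7, -0.6, 0.6]
gripper_width: 0.0455
grip_force: 0.0
from [0.6565 0.0872 0.1796] yaw 177.9 -> 188 shift [ 0.47   0.114 -0.082] turn [ 0.      0.0002 -0.0282]
```

```bash

python3 -m inch '[{"x":0,"y":0,"z":-0.08,"ax":0,"ay":0,"az":-0.01,"hand":0.5},{"x":-0.04,"y":0,"z":-0.16,"ax":0,"ay":0,"az":-0.028,"hand":0.5},{"x":-0.04,"y":0,"z":-0.2,"ax":0,"ay":0,"az":-0.028,"hand":0.5},{"x":-0.04,"y":0,"z":-0.2,"ax":0,"ay":0,"az":-0.028,"hand":0.5},{"x":-0.04,"y":0,"z":-0.2,"ax":0,"ay":0,"az":-0.028,"hand":0.5}]'
python3 look.py w3; python3 - <<'E'
from h import *
d=manip.get_image("top")
W=cloud(d); T=(np.abs(W[...,0]-.583)<.13)&(np.abs(W[...,1]-.41)<.11)
hsv=cv2.cvtColor(d["image"],cv2.COLOR_RGB2HSV); m=T&(hsv[...,1]<60)&(d["depth"]>0)
print("tray",m.sum(),rect(W[m]))
E
```

```text
time_s: 7.25
tcp_pos: [0.6656, 0.0866, 0.2257]
tcp_rot: [-0.001, -0.068, 0.998, 0.0]
force: [-0.6, -0.2, -1.0]
gripper_width: 0.0465
grip_force: 0.0
7.25 [0.66557998 0.08657239 0.22573194] [-0.55187389 -0.17762614 -1.04423059] [ 0.06   0.57   1.295  0.     1.278 -1.647]
bay_red [([0.6007, 0.171, 0.0031], 0.62)]
bay_yellow [([0.6091, 0.1073, 0.0031], 0.78), ([0.7624, -0.1282, 0.0007], 0.72)]
bay_blue [([0.621, 0.0478, -0.0022], 0.95)]
bay_white [([0.6329, -0.0117, -0.0007], 0.7)]
cassette [([0.6508, 0.0831, -0.0053], 0.97)]
knob_grip [([0.6541, 0.0843, 0.0656], 0.92)]
0.026 11154 (array([0.64668134, 0.08412915]), 268.3270568847656, 192.76991271972656, -58.069026947021484)
0.074 883 (array([0.70389417, 0.06481303]), 157.45045471191406, 54.154273986816406, -31.434036254882812)
tray 2084 (array([0.58233588, 0.41180609]), 255.28164672851562, 216.35897827148438, -0.00569915771484375)
```

View pics/w3.png

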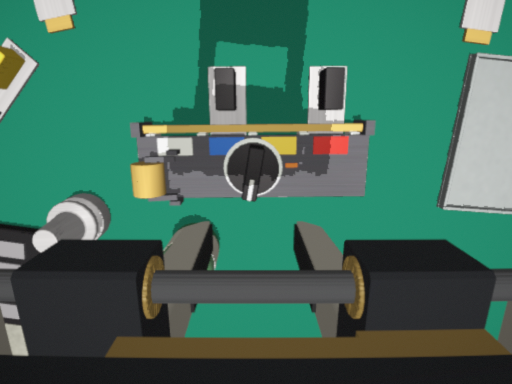

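The picture shows the bar at (252,170), turned nearly along the cassette's x, and the keeper at row 128. The worn grips are at (225,88) and (331,88), with the tray on the right.

```bash
python3 - <<'E'
from h import *
d=np.load("w.npz"); d={k:d[k] for k in d}; W=cloud(d); I=d["image"]
ok=d["depth"]>0; U,V=np.meshgrid(np.arange(512),np.arange(384))
def box(a,b,c,e): return (U>=a)&(U<b)&(V>=c)&(V<e)&ok
for n,m in dict(knob=box(220,285,140,205)&(W[...,2]>.077)&(W[...,2]<.088),wa=box(312,350,60,115)&(W[...,2]>.035)&(W[...,2]<.05),wb=box(208,240,60,115)&(W[...,2]>.035)&(W[...,2]<.05)).items():
    print(n,m.sum(),rect(W[m]),np.median(W[m],0))
m=box(145,365,122,134)&(I[...,0]>150)&(I[...,2]<90); print("keeper z",np.percentile(W[m][:,2],[20,50,90]),rect(W[m]))
d=manip.get_image("top"); W=cloud(d); I=d["image"]
hsv=cv2.cvtColor(I,cv2.COLOR_RGB2HSV); m=(np.abs(W[...,0]-.583)<.125)&(np.abs(W[...,1]-.41)<.1)&~((hsv[...,0]>60)&(hsv[...,0]<95)&(hsv[...,1]>70))&(d["depth"]>0)
n,l,s,c=cv2.connectedComponentsWithStats(m.astype(np.uint8)); k=1+s[1:,4].argmax(); print("tray",s[k],rect(W[l==k]),np.median(W[l==k][:,2]))
go(.565,.165,.2,188)
E
```

```text
knob 836 (array([0.65632196, 0.08564407]), 56.019439697265625, 15.97714900970459, -1.3869171142578125) [0.65498097 0.08560356 0.0808547 ]
wa 880 (array([0.55736169, 0.1624323 ]), 44.02715301513672, 22.95033073425293, 7.8690338134765625) [0.556879   0.16193978 0.03897906]
wb 832 (array([0.57445453, 0.04320049]), 42.8974609375, 22.040325164794922, 7.77414608001709) [0.57439702 0.04348926 0.03896065]
keeper z [0.03334068 0.03393199 0.03492041] (array([0.61203687, 0.07966814]), 250.63243103027344, 9.360566139221191, -81.66233158111572)
tray [ 143  153   44   51 2032] (array([0.57910632, 0.40888416]), 191.95729064941406, 163.0623016357422, 3.720926523208618) 0.0032654087025478285
from [0.6661 0.0865 0.2267] yaw -172.1 -> -172 shift [0.357 0.367 0.107] turn [ 0.     -0.     -0.0002]
```

```bash
python3 - <<'E'
from h import *
go(.5573,.1625,.012,188)
E
```

```text
from [0.6661 0.0865 0.2267] yaw -172.1 -> -172 shift [0.389 0.361 0.859] turn [ 0.     -0.     -0.0002]
```

```bash

python3 -m inch '[{"x":0.14,"y":0.13,"z":0,"ax":0,"ay":0,"az":0,"hand":0.5},{"x":0.27,"y":0.25,"z":0.05,"ax":0,"ay":0,"az":0,"hand":0.5},{"x":0.389,"y":0.361,"z":0.15,"ax":0,"ay":0,"az":0,"hand":0.5},{"x":0.389,"y":0.361,"z":0.32,"ax":0,"ay":0,"az":0,"hand":0.5},{"x":0.389,"y":0.361,"z":0.5,"ax":0,"ay":0,"az":0,"hand":0.5}]'
python3 -m inch '[{"x":0,"y":0,"z":0.15,"ax":0,"ay":0,"az":0,"hand":0.5},{"x":0,"y":0,"z":0.28,"ax":0,"ay":0,"az":0,"hand":0.5},{"x":0,"y":0,"z":0.36,"ax":0,"ay":0,"az":0,"hand":0.5},{"x":0,"y":0,"z":0.36,"ax":0,"ay":0,"az":0,"hand":0.5},{"x":0,"y":0,"z":0.36,"ax":0,"ay":0,"az":0,"hand":0.2}]'
python3 - <<'E'
from h import *
go(.5573,.1625,.012,188)
E
```

```text
time_s: 8.2
tcp_pos: [0.5573, 0.1634, 0.1019]
tcp_rot: [0.001, -0.07, 0.998, 0.0]
force: [1.2, 0.3, -1.0]
gripper_width: 0.0464
grip_force: 0.0
time_s: 8.7
tcp_pos: [0.5578, 0.1625, 0.0125]
tcp_rot: [0.0, -0.069, 0.998, 0.0]
force: [1.3, 0.3, 0.1]
gripper_width: 0.0418
grip_force: 0.0
from [0.5578 0.1625 0.0125] yaw -172.1 -> -172 shift [0.002 0.    0.002] turn [ 0.      0.0001 -0.0002]
```

```bash

python3 -m inch '[{"x":0,"y":0,"z":0,"ax":0,"ay":0,"az":0,"hand":0},{"x":0,"y":0,"z":0,"ax":0,"ay":0,"az":0,"hand":0},{"x":0,"y":0,"z":0,"ax":0,"ay":0,"az":0,"hand":0},{"x":0,"y":0,"z":0,"ax":0,"ay":0,"az":0,"hand":0},{"x":0,"y":0,"z":0,"ax":0,"ay":0,"az":0,"hand":0}]' 40
python3 -m inch '[{"x":0.05,"y":0,"z":-0.002,"ax":0,"ay":0,"az":0,"hand":0},{"x":0.15,"y":0,"z":-0.004,"ax":0,"ay":0,"az":0,"hand":0},{"x":0.25,"y":0,"z":-0.004,"ax":0,"ay":0,"az":0,"hand":0},{"x":0.35,"y":0,"z":-0.004,"ax":0,"ay":0,"az":0,"hand":0},{"x":0.44,"y":0,"z":-0.004,"ax":0,"ay":0,"az":0,"hand":0}]'
python3 - <<'E'
from h import *
go(.5573,.1625,.09,183.7)
t=np.radians(3.7); c=np.array([.5791,.4089]); u=np.array([np.cos(t),np.sin(t)]); v=np.array([-u[1],u[0]])
for s in (1,-1): p=c+s*.038*v-.042*u; print(p); go(p[0],p[1],.09,183.7)
E
```

```text
time_s: 9.2
tcp_pos: [0.5581, 0.1625, 0.013]
tcp_rot: [0.001, -0.069, 0.998, 0.0]
force: [0.1, 0.0, 7.6]
gripper_width: 0.0219
grip_force: 40.0
time_s: 9.7
tcp_pos: [0.4475, 0.1471, 0.0132]
tcp_rot: [0.0, -0.069, 0.998, 0.0]
force: [0.3, 0.0, -1.7]
gripper_width: 0.0217
grip_force: 40.0
from [0.4475 0.1471 0.0132] yaw -172.1 -> -176.3 shift [-0.444  0.    -0.307] turn [0.     0.0001 0.0117]
[0.53473532 0.44411044]
from [0.4475 0.1471 0.0132] yaw -172.1 -> -176.3 shift [-0.51   1.128 -0.307] turn [0.     0.0001 0.0117]
[0.53963977 0.36826885]
from [0.4475 0.1471 0.0132] yaw -172.1 -> -176.3 shift [-0.487  0.825 -0.307] turn [0.     0.0001 0.0117]
```

```bash

python3 -m inch '[{"x":0,"y":0,"z":-0.1,"ax":0,"ay":0,"az":0,"hand":0},{"x":0,"y":0,"z":-0.25,"ax":0,"ay":0,"az":0,"hand":0},{"x":-0.02,"y":0.1,"z":-0.31,"ax":0,"ay":0,"az":0,"hand":0},{"x":-0.1,"y":0.27,"z":-0.31,"ax":0,"ay":0,"az":0,"hand":0},{"x":-0.18,"y":0.44,"z":-0.31,"ax":0,"ay":0,"az":0,"hand":0}]'
python3 -m inch '[{"x":-0.08,"y":0.17,"z":0,"ax":0,"ay":0,"az":0,"hand":0},{"x":-0.16,"y":0.34,"z":0,"ax":0,"ay":0,"az":0,"hand":0},{"x":-0.24,"y":0.5,"z":0,"ax":0,"ay":0,"az":0.0117,"hand":0},{"x":-0.33,"y":0.63,"z":0,"ax":0,"ay":0,"az":0.0117,"hand":0},{"x":-0.33,"y":0.688,"z":0,"ax":0,"ay":0,"az":0.0117,"hand":0}]'
python3 - <<'E'
from h import *
go(.5347,.4441,.018,183.7)
E
```

```text
time_s: 10.2
tcp_pos: [0.4784, 0.2638, 0.0916]
tcp_rot: [0.001, -0.069, 0.998, 0.0]
force: [0.6, 0.4, -1.7]
gripper_width: 0.0218
grip_force: 4.0
time_s: 10.7
tcp_pos: [0.5368, 0.4469, 0.0902]
tcp_rot: [0.001, -0.033, 0.999, 0.0]
force: [-0.6, -0.2, -2.2]
gripper_width: 0.0217
grip_force: 40.0
from [0.5368 0.4469 0.0902] yaw -176.2 -> -176.3 shift [ 0.009 -0.011  0.289] turn [0.0002 0.0002 0.0002]
```

```bash
python3 - <<'E'
from h import *
d=manip.get_image("wrist"); W=cloud(d)
d2=manip.get_image("side"); I=d2["image"]
p=d2["R"]@np.array([.56,.44,.07])+d2["t"]; u=int(p[0]/p[2]*368.8+252.8); v=int(p[1]/p[2]*368.8+189.3)
c=I[max(0,v-60):v+60,max(0,u-80):u+80]; A=cv2.resize(c,(560,420),interpolation=cv2.INTER_CUBIC)
cv2.imwrite("pics/s4.png",A[:,:,::-1])
E
```

```text
(no output)
```

View pics/s4.png

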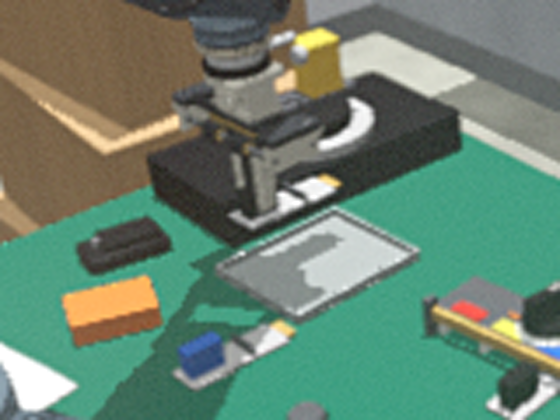

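The picture shows the worn blade still held roughly level, with its tail at (245,215). The turntable lies close behind the tray, so I'll check its height before lowering.

```bash
python3 - <<'E'
from h import *
d=manip.get_image("top"); W=cloud(d)
d=manip.get_image("side"); W2=cloud(d)
for n,w in (("top",W),("side",W2)):
  for a in np.arange(.46,.66,.02):
    print(n,"y",round(a,2),end=": ")
    m=(w[...,1]>a)&(w[...,1]<a+.02)&(w[...,0]>.62)&(w[...,0]<.72); print(np.percentile(w[m][:,2],[50,95]).round(3) if m.sum()>2 else m.sum(),end=" ")
    m=(w[...,1]>a)&(w[...,1]<a+.02)&(w[...,0]>.44)&(w[...,0]<.62); print(np.percentile(w[m][:,2],[50,95]).round(3) if m.sum()>2 else m.sum())
E
```

```text
top y 0.46: [0.001 0.08 ] [0.409 0.441]
top y 0.48: [0.    0.016] [0.411 0.425]
top y 0.5: [-0.001  0.047] [0.402 0.411]
top y 0.52: [0.055 0.076] 0
top y 0.54: [0.075 0.094] 0
top y 0.56: [0.091 0.097] 0
top y 0.58: [0.095 0.178] 0
top y 0.6: [0.113 0.202] [0.031 0.036]
top y 0.62: [0.111 0.197] [0.029 0.042]
top y 0.64: [0.091 0.113] [0.001 0.061]
side y 0.46: [0.003 0.078] [0.006 0.327]
side y 0.48: [0.004 0.014] [0.006 0.214]
side y 0.5: [0.011 0.058] [0.011 0.218]
side y 0.52: [0.051 0.071] [0.028 0.218]
side y 0.54: [0.074 0.094] [0.002 0.061]
side y 0.56: [0.094 0.098] [0.013 0.061]
side y 0.58: [0.111 0.187] [0.03  0.061]
side y 0.6: [0.14  0.198] [0.033 0.061]
side y 0.62: [0.112 0.196] [0.046 0.062]
side y 0.64: [0.11  0.111] [0.057 0.063]
```

```bash

python3 -m inch '[{"x":0.009,"y":-0.011,"z":0.08,"ax":0,"ay":0,"az":0,"hand":0},{"x":0.009,"y":-0.011,"z":0.16,"ax":0,"ay":0,"az":0,"hand":0},{"x":0.009,"y":-0.011,"z":0.22,"ax":0,"ay":0,"az":0,"hand":0},{"x":0.009,"y":-0.011,"z":0.26,"ax":0,"ay":0,"az":0,"hand":0},{"x":0.009,"y":-0.011,"z":0.283,"ax":0,"ay":0,"az":0,"hand":0}]'
python3 -m inch '[{"x":0,"y":0,"z":0,"ax":0,"ay":0,"az":0,"hand":0.1},{"x":0,"y":0,"z":0.006,"ax":0,"ay":0,"az":0,"hand":0.4},{"x":0,"y":0,"z":0.006,"ax":0,"ay":0,"az":0,"hand":0.4},{"x":0,"y":0,"z":-0.1,"ax":0,"ay":0,"az":0,"hand":0.4},{"x":0,"y":0,"z":-0.28,"ax":0,"ay":0,"az":0,"hand":0.5}]'
python3 - <<'E'
from h import *
go(.5742,.0434,.1,188)
E
```

```text
time_s: 11.4
tcp_pos: [0.5337, 0.4406, 0.019]
tcp_rot: [-0.0, -0.032, 0.999, -0.0]
force: [-2.2, -0.8, 2.1]
gripper_width: 0.0219
grip_force: 40.0
time_s: 11.9
tcp_pos: [0.5326, 0.4404, 0.0882]
tcp_rot: [-0.002, -0.032, 0.999, -0.001]
force: [-0.4, 1.2, 0.4]
gripper_width: 0.0412
grip_force: 0.0
from [0.5326 0.4404 0.0882] yaw -176.3 -> -172 shift [-0.063 -1.596 -0.044] turn [-0.0004 -0.0007 -0.0119]
```

```bash

python3 -m inch '[{"x":0,"y":-0.1,"z":-0.04,"ax":0,"ay":0,"az":0,"hand":0.5},{"x":0,"y":-0.29,"z":-0.04,"ax":0,"ay":0,"az":0,"hand":0.5},{"x":0,"y":-0.48,"z":-0.04,"ax":0,"ay":0,"az":0,"hand":0.5},{"x":-0.01,"y":-0.67,"z":-0.04,"ax":0,"ay":0,"az":0,"hand":0.5},{"x":-0.02,"y":-0.86,"z":-0.04,"ax":0,"ay":0,"az":0,"hand":0.5}]'
python3 -m inch '[{"x":0,"y":-0.19,"z":0,"ax":0,"ay":0,"az":0,"hand":0.5},{"x":0,"y":-0.38,"z":0,"ax":0,"ay":0,"az":-0.012,"hand":0.5},{"x":-0.02,"y":-0.57,"z":0,"ax":0,"ay":0,"az":-0.012,"hand":0.5},{"x":-0.043,"y":-0.736,"z":0,"ax":0,"ay":0,"az":-0.012,"hand":0.5},{"x":-0.043,"y":-0.736,"z":0,"ax":0,"ay":0,"az":-0.012,"hand":0.5}]'
python3 - <<'E'
from h import *
go(.5742,.0434,.012,188)
E
```

```text
time_s: 12.4
tcp_pos: [0.5529, 0.2255, 0.1005]
tcp_rot: [0.001, -0.033, 0.999, 0.0]
force: [0.6, -0.8, -0.3]
gripper_width: 0.0463
grip_force: 0.0
time_s: 12.9
tcp_pos: [0.5766, 0.0399, 0.1005]
tcp_rot: [0.001, -0.068, 0.998, -0.0]
force: [-0.9, 0.5, 0.5]
gripper_width: 0.0466
grip_force: 0.0
from [0.5766 0.0399 0.1005] yaw -172.2 -> -172 shift [0.008 0.015 0.354] turn [-0.0001  0.0003 -0.0006]
```

Descend, grip, pull out, lift, then carry to the tray's near side.

```bash

python3 -m inch '[{"x":0.008,"y":0.014,"z":0.1,"ax":0,"ay":0,"az":0,"hand":0.5},{"x":0.008,"y":0.014,"z":0.25,"ax":0,"ay":0,"az":0,"hand":0.5},{"x":0.008,"y":0.014,"z":0.35,"ax":0,"ay":0,"az":0,"hand":0.5},{"x":0.008,"y":0.014,"z":0.35,"ax":0,"ay":0,"az":0,"hand":0.2},{"x":0.008,"y":0.014,"z":0.35,"ax":0,"ay":0,"az":0,"hand":0}]' 40
python3 -m inch '[{"x":0,"y":0,"z":0,"ax":0,"ay":0,"az":0,"hand":0},{"x":0,"y":0,"z":0,"ax":0,"ay":0,"az":0,"hand":0},{"x":0,"y":0,"z":0,"ax":0,"ay":0,"az":0,"hand":0},{"x":0,"y":0,"z":0,"ax":0,"ay":0,"az":0,"hand":0},{"x":0,"y":0,"z":-0.004,"ax":0,"ay":0,"az":0,"hand":0}]' 40
python3 -m inch '[{"x":0.05,"y":0,"z":0,"ax":0,"ay":0,"az":0,"hand":0},{"x":0.15,"y":0,"z":0,"ax":0,"ay":0,"az":0,"hand":0},{"x":0.25,"y":0,"z":0,"ax":0,"ay":0,"az":0,"hand":0},{"x":0.35,"y":0,"z":0,"ax":0,"ay":0,"az":0,"hand":0},{"x":0.44,"y":0,"z":0,"ax":0,"ay":0,"az":0,"hand":0}]'
python3 -m inch '[{"x":0,"y":0,"z":-0.1,"ax":0,"ay":0,"az":0,"hand":0},{"x":0,"y":0,"z":-0.25,"ax":0,"ay":0,"az":0,"hand":0},{"x":0,"y":0,"z":-0.31,"ax":0,"ay":0,"az":0,"hand":0},{"x":0,"y":0.1,"z":-0.31,"ax":0,"ay":0,"az":0,"hand":0},{"x":0,"y":0.2,"z":-0.31,"ax":0,"ay":0,"az":0,"hand":0}]'
python3 - <<'E'
from h import *
go(.5396,.3683,.09,183.7)
d=manip.get_image("top"); W,g,p=blade(d,(.575,.445)); g&=(W[...,1]>.40)&(W[...,1]<.48); print("worn a grip",g.sum(),rect(W[g]) if g.sum()>4 else "")
E
```

```text
time_s: 13.4
tcp_pos: [0.5733, 0.0479, 0.013]
tcp_rot: [0.0, -0.07, 0.998, 0.0]
force: [-0.0, 0.0, 0.2]
gripper_width: 0.0351
grip_force: 0.0
time_s: 13.9
tcp_pos: [0.5736, 0.0473, 0.0141]
tcp_rot: [0.001, -0.07, 0.998, -0.0]
force: [0.5, -1.3, -2.3]
gripper_width: 0.0221
grip_force: 39.6
time_s: 14.4
tcp_pos: [0.4636, 0.0319, 0.0138]
tcp_rot: [0.001, -0.07, 0.998, -0.0]
force: [1.1, -0.3, 0.0]
gripper_width: 0.0219
grip_force: 39.6
time_s: 14.9
tcp_pos: [0.4573, 0.0818, 0.0917]
tcp_rot: [0.001, -0.069, 0.998, 0.0]
force: [0.3, -0.5, -2.3]
gripper_width: 0.0218
grip_force: 39.6
from [0.4573 0.0818 0.0917] yaw -172.0 -> -176.3 shift [-0.485  1.089  0.007] turn [-0.      0.0003  0.0118]
worn a grip 73 (array([0.53088123, 0.43981229]), 45.3084716796875, 20.3055362701416, 3.0518229007720947)
```

```bash

python3 -m inch '[{"x":-0.05,"y":0.17,"z":0,"ax":0,"ay":0,"az":0,"hand":0},{"x":-0.13,"y":0.34,"z":0,"ax":0,"ay":0,"az":0,"hand":0},{"x":-0.21,"y":0.51,"z":0,"ax":0,"ay":0,"az":0,"hand":0},{"x":-0.29,"y":0.68,"z":0,"ax":0,"ay":0,"az":0,"hand":0},{"x":-0.36,"y":0.85,"z":0,"ax":0,"ay":0,"az":0,"hand":0}]'
python3 -m inch '[{"x":-0.05,"y":0.12,"z":0,"ax":0,"ay":0,"az":0.012,"hand":0},{"x":-0.12,"y":0.235,"z":0,"ax":0,"ay":0,"az":0.012,"hand":0},{"x":-0.12,"y":0.235,"z":0,"ax":0,"ay":0,"az":0.012,"hand":0},{"x":-0.12,"y":0.235,"z":0,"ax":0,"ay":0,"az":0.012,"hand":0},{"x":-0.12,"y":0.235,"z":0,"ax":0,"ay":0,"az":0.012,"hand":0}]'
python3 - <<'E'
from h import *
go(.5396,.3683,.019,183.7)
E
```

```text
time_s: 15.45
tcp_pos: [0.5167, 0.3064, 0.0909]
tcp_rot: [0.0, -0.07, 0.998, 0.0]
force: [2.1, -0.8, -1.8]
gripper_width: 0.0217
grip_force: 39.6
time_s: 15.95
tcp_pos: [0.5375, 0.3659, 0.0905]
tcp_rot: [-0.0, -0.032, 0.999, -0.0]
force: [-0.4, -0.1, -1.8]
gripper_width: 0.0215
grip_force: 39.6
from [0.5375 0.3659 0.0905] yaw -176.3 -> -176.3 shift [-0.009  0.009  0.286] turn [-0.0001 -0.0001  0.    ]
```

```bash

python3 -m inch '[{"x":-0.009,"y":0.009,"z":0.08,"ax":0,"ay":0,"az":0,"hand":0},{"x":-0.009,"y":0.009,"z":0.16,"ax":0,"ay":0,"az":0,"hand":0},{"x":-0.009,"y":0.009,"z":0.22,"ax":0,"ay":0,"az":0,"hand":0},{"x":-0.009,"y":0.009,"z":0.26,"ax":0,"ay":0,"az":0,"hand":0},{"x":-0.009,"y":0.009,"z":0.286,"ax":0,"ay":0,"az":0,"hand":0}]'
python3 -m inch '[{"x":0,"y":0,"z":0,"ax":0,"ay":0,"az":0,"hand":0.1},{"x":0,"y":0,"z":0.004,"ax":0,"ay":0,"az":0,"hand":0.4},{"x":0,"y":0,"z":0.004,"ax":0,"ay":0,"az":0,"hand":0.4},{"x":0,"y":0,"z":-0.1,"ax":0,"ay":0,"az":0,"hand":0.4},{"x":0,"y":0,"z":-0.28,"ax":0,"ay":0,"az":0,"hand":0.5}]'
python3 -m inch '[{"x":0.1,"y":-0.05,"z":-0.08,"ax":0,"ay":0,"az":0,"hand":0.5},{"x":0.25,"y":-0.1,"z":-0.17,"ax":0,"ay":0,"az":0,"hand":0.5},{"x":0.4,"y":-0.15,"z":-0.25,"ax":0,"ay":0,"az":0,"hand":0.5},{"x":0.4,"y":-0.15,"z":-0.25,"ax":0,"ay":0,"az":0,"hand":0.5},{"x":0.4,"y":-0.15,"z":-0.25,"ax":0,"ay":0,"az":0,"hand":0.5}]'
cat > grips.py <<'E'
from h import *
def grip(d,W,col,xy,r=.06):
    "blob of the grip's top near xy; returns centre, size, yaw"
    m=(d["depth"]>0)&(W[...,2]>.035)&(W[...,2]<.047)&(np.hypot(W[...,0]-xy[0],W[...,1]-xy[1])<r)
    if m.sum()<10: return None
    n,l,s,c=cv2.connectedComponentsWithStats(m.astype(np.uint8)); k=1+s[1:,4].argmax()
    return (*[np.round(v,4) for v in rect(W[l==k])],int(s[k,4]),np.median(d["image"][l==k],0))
E
python3 - <<'E'
from grips import *
for c in ("top","wrist"):
    d=manip.get_image(c); W=cloud(d)
    if c=="wrist": cv2.imwrite("pics/w5.png",d["image"][:,:,::-1])
    for n,xy in dict(blue=(.363,.3215),red=(.471,-.3455),yellow=(.58,-.221),white=(.425,-.19),worn_a=(.531,.44),worn_b=(.54,.368)).items():
        print(c,n,grip(d,W,n,xy))
go(.3634,.3215,.1,180)
E
```

```text
time_s: 16.45
tcp_pos: [0.5399, 0.3687, 0.0185]
tcp_rot: [-0.0, -0.032, 0.999, -0.0]
force: [0.1, -0.8, -2.0]
gripper_width: 0.0218
grip_force: 39.6
time_s: 16.95
tcp_pos: [0.5387, 0.3684, 0.0879]
tcp_rot: [-0.002, -0.032, 0.999, -0.001]
force: [0.9, 0.0, 0.1]
gripper_width: 0.0412
grip_force: 0.0
time_s: 17.45
tcp_pos: [0.443, 0.3257, 0.1529]
tcp_rot: [0.001, -0.033, 0.999, 0.001]
force: [1.2, 0.4, 0.2]
gripper_width: 0.0462
grip_force: 0.0
top blue None
top red (array([ 0.471 , -0.3448]), np.float64(43.8775), np.float64(23.1201), np.float64(-16.4538), 71, array([243.,  95.,  90.]))
top yellow (array([ 0.582 , -0.2616]), np.float64(44.2318), np.float64(21.3976), np.float64(-25.0534), 63, array([245., 245., 139.]))
top white (array([ 0.4227, -0.1922]), np.float64(42.9708), np.float64(21.3281), np.float64(17.6477), 65, array([245., 245., 246.]))
top worn_a None
top worn_b (array([0.5465, 0.3629]), np.float64(39.0296), np.float64(14.8033), np.float64(33.6003), 33, array([69., 66., 68.]))
wrist blue (array([0.3658, 0.3231]), np.float64(44.399), np.float64(22.0505), np.float64(1.2146), 1317, array([ 59., 104., 173.]))
wrist red None
wrist yellow None
wrist white None
wrist worn_a None
wrist worn_b (array([0.5188, 0.3666]), np.float64(18.6948), np.float64(5.2366), np.float64(-74.9761), 102, array([22., 21., 22.]))
from [0.4434 0.3256 0.1516] yaw -176.3 -> -180 shift [0.321 0.004 0.206] turn [0.     0.0001 0.0103]
```

View pics/w5.png

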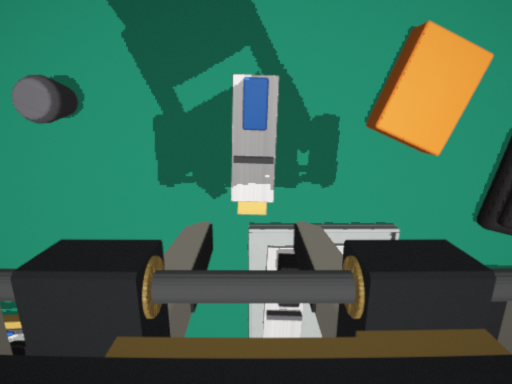

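The picture shows the blue blade at (255,140) with its nose toward the cassette. The insert box at (430,90) is clear of it, and worn blade b lies in the tray at the bottom. The top camera shows yellow has been knocked aside, and I have its new pose.

```bash
python3 - <<'E'
from h import *
go(.3655,.323,.012,181.2)
E
python3 -m inch '[{"x":0.1,"y":0,"z":0.05,"ax":0,"ay":0,"az":0.007,"hand":0.5},{"x":0.25,"y":0.003,"z":0.12,"ax":0,"ay":0,"az":0.007,"hand":0.5},{"x":0.311,"y":0.008,"z":0.25,"ax":0,"ay":0,"az":0.007,"hand":0.5},{"x":0.311,"y":0.008,"z":0.25,"ax":0,"ay":0,"az":0.007,"hand":0.5},{"x":0.311,"y":0.008,"z":0.25,"ax":0,"ay":0,"az":0.007,"hand":0.5}]'
python3 - <<'E'
from h import *
go(.3655,.323,.0135,181.2)
E
```

```text
from [0.4434 0.3256 0.1516] yaw -176.3 -> -178.8 shift [0.312 0.01  0.558] turn [0.     0.0001 0.007 ]
time_s: 18.05
tcp_pos: [0.366, 0.3227, 0.0892]
tcp_rot: [-0.0, -0.011, 1.0, -0.0]
force: [0.4, 0.6, 0.0]
gripper_width: 0.0465
grip_force: 0.0
from [0.366  0.3227 0.0892] yaw -178.8 -> -178.8 shift [0.002 0.002 0.303] turn [-0.0001 -0.0001  0.    ]
```

```bash

python3 -m inch '[{"x":0.002,"y":0.002,"z":0.15,"ax":0,"ay":0,"az":0,"hand":0.5},{"x":0.002,"y":0.002,"z":0.25,"ax":0,"ay":0,"az":0,"hand":0.5},{"x":0.002,"y":0.002,"z":0.3,"ax":0,"ay":0,"az":0,"hand":0.5},{"x":0.002,"y":0.002,"z":0.302,"ax":0,"ay":0,"az":0,"hand":0.3},{"x":0.002,"y":0.002,"z":0.302,"ax":0,"ay":0,"az":0,"hand":0}]' 40
python3 -m inch '[{"x":0,"y":0,"z":0,"ax":0,"ay":0,"az":0,"hand":0},{"x":0,"y":0,"z":0,"ax":0,"ay":0,"az":0,"hand":0},{"x":0,"y":0,"z":0,"ax":0,"ay":0,"az":0,"hand":0},{"x":0,"y":0,"z":0,"ax":0,"ay":0,"az":0,"hand":0},{"x":0,"y":0,"z":0,"ax":0,"ay":0,"az":0,"hand":0}]' 40
python3 -m inch '[{"x":0,"y":0,"z":-0.1,"ax":0,"ay":0,"az":0,"hand":0},{"x":0,"y":0,"z":-0.25,"ax":0,"ay":0,"az":0,"hand":0},{"x":0,"y":0,"z":-0.32,"ax":0,"ay":0,"az":0,"hand":0},{"x":0,"y":0,"z":-0.32,"ax":0,"ay":0,"az":0,"hand":0},{"x":0,"y":0,"z":-0.32,"ax":0,"ay":0,"az":0,"hand":0}]' 40
python3 - <<'E'
from h import *
go(.490,.0316,.09,188)
E
```

```text
time_s: 18.55
tcp_pos: [0.3656, 0.3232, 0.0146]
tcp_rot: [0.001, -0.01, 1.0, 0.0]
force: [-0.5, 0.1, 0.1]
gripper_width: 0.0348
grip_force: 0.0
time_s: 19.05
tcp_pos: [0.3652, 0.3232, 0.0148]
tcp_rot: [0.001, -0.011, 1.0, 0.001]
force: [0.4, -0.8, 6.9]
gripper_width: 0.022
grip_force: 40.0
time_s: 19.55
tcp_pos: [0.3642, 0.3226, 0.0933]
tcp_rot: [0.0, -0.011, 1.0, 0.0]
force: [-0.9, -0.1, -2.1]
gripper_width: 0.0216
grip_force: 40.0
from [0.3642 0.3226 0.0933] yaw -178.8 -> -172 shift [-0.479 -1.174  0.013] turn [ 0.      0.     -0.0189]
```

```bash

python3 -m inch '[{"x":-0.07,"y":-0.17,"z":0,"ax":0,"ay":0,"az":0,"hand":0},{"x":-0.14,"y":-0.34,"z":0,"ax":0,"ay":0,"az":0,"hand":0},{"x":-0.21,"y":-0.51,"z":0,"ax":0,"ay":0,"az":0,"hand":0},{"x":-0.28,"y":-0.68,"z":0,"ax":0,"ay":0,"az":0,"hand":0},{"x":-0.35,"y":-0.85,"z":0,"ax":0,"ay":0,"az":0,"hand":0}]'
python3 -m inch '[{"x":-0.07,"y":-0.17,"z":0,"ax":0,"ay":0,"az":-0.019,"hand":0},{"x":-0.129,"y":-0.324,"z":0,"ax":0,"ay":0,"az":-0.019,"hand":0},{"x":-0.129,"y":-0.324,"z":0,"ax":0,"ay":0,"az":-0.019,"hand":0},{"x":-0.129,"y":-0.324,"z":0,"ax":0,"ay":0,"az":-0.019,"hand":0},{"x":-0.129,"y":-0.324,"z":0,"ax":0,"ay":0,"az":-0.019,"hand":0}]'
python3 - <<'E'
from h import *
go(.490,.0316,.0155,188)
E
```

```text
time_s: 20.05
tcp_pos: [0.456, 0.1102, 0.0923]
tcp_rot: [-0.001, -0.011, 1.0, -0.0]
force: [1.7, 0.6, -2.0]
gripper_width: 0.0215
grip_force: 40.0
time_s: 20.55
tcp_pos: [0.4894, 0.0325, 0.0927]
tcp_rot: [-0.001, -0.07, 0.998, 0.0]
force: [-0.2, 0.7, -2.2]
gripper_width: 0.0217
grip_force: 40.0
from [0.4894 0.0325 0.0927] yaw -171.9 -> -172 shift [-0.003 -0.004  0.309] turn [ 0.0001 -0.0003  0.0002]
```

```bash

python3 -m inch '[{"x":-0.003,"y":-0.004,"z":0.15,"ax":0,"ay":0,"az":0,"hand":0},{"x":-0.003,"y":-0.004,"z":0.24,"ax":0,"ay":0,"az":0,"hand":0},{"x":-0.003,"y":-0.004,"z":0.29,"ax":0,"ay":0,"az":0,"hand":0},{"x":-0.003,"y":-0.004,"z":0.306,"ax":0,"ay":0,"az":0,"hand":0},{"x":-0.003,"y":-0.004,"z":0.306,"ax":0,"ay":0,"az":0,"hand":0}]'
python3 -m inch '[{"x":-0.03,"y":0,"z":0,"ax":0,"ay":0,"az":0,"hand":0},{"x":-0.08,"y":0,"z":0,"ax":0,"ay":0,"az":0,"hand":0},{"x":-0.13,"y":0,"z":0,"ax":0,"ay":0,"az":0,"hand":0},{"x":-0.18,"y":0,"z":0,"ax":0,"ay":0,"az":0,"hand":0},{"x":-0.2,"y":0,"z":0,"ax":0,"ay":0,"az":0,"hand":0}]'
python3 - <<'E'
from h import *
go(.5742,.0434,.0155,188)
E
```

```text
time_s: 21.05
tcp_pos: [0.4911, 0.0314, 0.0172]
tcp_rot: [-0.0, -0.07, 0.998, 0.0]
force: [0.6, 0.4, -1.5]
gripper_width: 0.0219
grip_force: 40.0
time_s: 21.55
tcp_pos: [0.5426, 0.0381, 0.0182]
tcp_rot: [0.001, -0.07, 0.998, -0.0]
force: [-0.9, 0.2, -1.8]
gripper_width: 0.0213
grip_force: 40.0
from [0.5426 0.0381 0.0182] yaw -172.0 -> -172 shift [-0.128  0.003  0.011] turn [-0.0001  0.0004  0.0001]
```

```bash

python3 -m inch '[{"x":-0.03,"y":0.002,"z":0.006,"ax":0,"ay":0,"az":0,"hand":0},{"x":-0.06,"y":0.003,"z":0.008,"ax":0,"ay":0,"az":0,"hand":0},{"x":-0.09,"y":0.003,"z":0.008,"ax":0,"ay":0,"az":0,"hand":0},{"x":-0.11,"y":0.003,"z":0.008,"ax":0,"ay":0,"az":0,"hand":0},{"x":-0.12,"y":0.003,"z":0.008,"ax":0,"ay":0,"az":0,"hand":0}]'
python3 -m inch '[{"x":-0.004,"y":0,"z":0.004,"ax":0,"ay":0,"az":0,"hand":0},{"x":-0.008,"y":0,"z":0.004,"ax":0,"ay":0,"az":0,"hand":0},{"x":-0.012,"y":0,"z":0.004,"ax":0,"ay":0,"az":0,"hand":0},{"x":-0.016,"y":0,"z":0.004,"ax":0,"ay":0,"az":0,"hand":0},{"x":-0.016,"y":0,"z":0.004,"ax":0,"ay":0,"az":0,"hand":0}]'
```

```text
time_s: 22.05
tcp_pos: [0.5707, 0.0429, 0.0151]
tcp_rot: [0.0, -0.07, 0.998, -0.0]
force: [0.4, -0.4, -1.5]
gripper_width: 0.0217
grip_force: 40.0
time_s: 22.55
tcp_pos: [0.573, 0.0433, 0.0148]
tcp_rot: [-0.001, -0.07, 0.998, -0.0]
force: [-8.7, -1.2, 12.4]
gripper_width: 0.0217
grip_force: 40.0
```

```bash

python3 -m inch '[{"x":-0.004,"y":0,"z":-0.002,"ax":0,"ay":0,"az":0,"hand":0},{"x":-0.006,"y":0,"z":-0.002,"ax":0,"ay":0,"az":0,"hand":0},{"x":-0.006,"y":0,"z":-0.002,"ax":0,"ay":0,"az":0,"hand":0},{"x":-0.006,"y":0,"z":-0.002,"ax":0,"ay":0,"az":0,"hand":0.1},{"x":-0.006,"y":0,"z":-0.002,"ax":0,"ay":0,"az":0,"hand":0.4}]'
python3 -m inch '[{"x":0,"y":0,"z":0,"ax":0,"ay":0,"az":0,"hand":0.4},{"x":0,"y":0,"z":-0.1,"ax":0,"ay":0,"az":0,"hand":0.4},{"x":0,"y":0,"z":-0.3,"ax":0,"ay":0,"az":0,"hand":0.5},{"x":-0.15,"y":0,"z":-0.45,"ax":0,"ay":0,"az":0,"hand":0.5},{"x":-0.35,"y":0,"z":-0.55,"ax":0,"ay":0,"az":0,"hand":0.5}]'
python3 -m inch '[{"x":0,"y":0,"z":-0.2,"ax":0,"ay":0,"az":0,"hand":0.5},{"x":0,"y":0,"z":-0.28,"ax":0,"ay":0,"az":0,"hand":0.5},{"x":0,"y":0,"z":-0.28,"ax":0,"ay":0,"az":0,"hand":0.5},{"x":0,"y":0,"z":-0.28,"ax":0,"ay":0,"az":0,"hand":0.5},{"x":0,"y":0,"z":-0.28,"ax":0,"ay":0,"az":0,"hand":0.5}]'
python3 - <<'E'
from grips import *
d=manip.get_image("wrist"); W=cloud(d); print("blue",grip(d,W,0,(.574,.0434),.05))
cv2.imwrite("pics/w6.png",d["image"][:,:,::-1])
for n,xy in dict(red=(.471,-.3455),yellow=(.582,-.26),white=(.423,-.19)).items(): print("wrist",n,grip(d,W,n,xy))
d=manip.get_image("top"); W=cloud(d)
for n,xy in dict(red=(.471,-.3455),yellow=(.582,-.26),white=(.423,-.19),worn_a=(.531,.44),worn_b=(.54,.368)).items(): print(n,grip(d,W,n,xy,.04))
go(.5,-.05,.22,188)
E
```

```text
time_s: 23.05
tcp_pos: [0.5759, 0.0436, 0.0146]
tcp_rot: [0.0, -0.07, 0.998, -0.0]
force: [0.1, -1.2, 0.3]
gripper_width: 0.026
grip_force: 0.0
time_s: 23.55
tcp_pos: [0.6558, 0.0549, 0.1518]
tcp_rot: [0.002, -0.07, 0.998, -0.0]
force: [-0.4, -0.0, 0.4]
gripper_width: 0.0462
grip_force: 0.0
time_s: 24.05
tcp_pos: [0.6539, 0.0548, 0.2164]
tcp_rot: [-0.001, -0.07, 0.998, 0.0]
force: [0.4, 0.5, -0.3]
gripper_width: 0.0467
grip_force: 0.0
blue (array([0.5761, 0.0439]), np.float64(43.8421), np.float64(21.4335), np.float64(8.4197), 851, array([ 61., 107., 177.]))
wrist red None
wrist yellow None
wrist white None
red (array([ 0.4712, -0.3447]), np.float64(43.6244), np.float64(23.1387), np.float64(-15.1554), 70, array([242. ,  92.5,  88. ]))
yellow (array([ 0.5825, -0.2619]), np.float64(45.1123), np.float64(21.8288), np.float64(-27.8289), 58, array([244., 244., 137.]))
white (array([ 0.4224, -0.193 ]), np.float64(44.0592), np.float64(21.6768), np.float64(18.3474), 66, array([245., 244., 245.]))
worn_a (array([0.5315, 0.4396]), np.float64(45.6269), np.float64(21.5068), np.float64(2.9668), 61, array([70., 68., 70.]))
worn_b (array([0.5382, 0.3671]), np.float64(44.3435), np.float64(21.387), np.float64(1.2049), 71, array([70., 67., 70.]))
from [0.6541 0.0548 0.2167] yaw -172.0 -> -172 shift [ 0.669 -0.329 -0.012] turn [ 0.     -0.0003  0.0001]
```

View pics/w6.png

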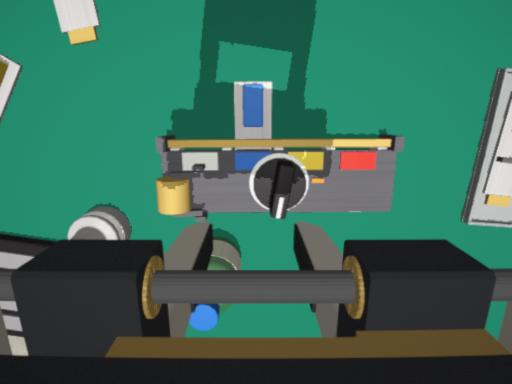

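The blue blade is home at (252,105), under its tag. Next is white.

```bash
python3 - <<'E'
from h import *
go(.5,-.165,.17,198)
E
```

```text
from [0.6541 0.0548 0.2167] yaw -172.0 -> -162 shift [ 0.733 -0.784  0.188] turn [ 0.0001 -0.0003 -0.0277]
```

```bash

python3 -m inch '[{"x":0.13,"y":-0.14,"z":0,"ax":0,"ay":0,"az":-0.01,"hand":0.5},{"x":0.26,"y":-0.28,"z":0.05,"ax":0,"ay":0,"az":-0.028,"hand":0.5},{"x":0.39,"y":-0.42,"z":0.1,"ax":0,"ay":0,"az":-0.028,"hand":0.5},{"x":0.52,"y":-0.56,"z":0.15,"ax":0,"ay":0,"az":-0.028,"hand":0.5},{"x":0.65,"y":-0.7,"z":0.188,"ax":0,"ay":0,"az":-0.028,"hand":0.5}]'
python3 -m inch '[{"x":0.07,"y":-0.09,"z":0,"ax":0,"ay":0,"az":0,"hand":0.5},{"x":0.07,"y":-0.09,"z":0,"ax":0,"ay":0,"az":0,"hand":0.5},{"x":0.07,"y":-0.09,"z":0,"ax":0,"ay":0,"az":0,"hand":0.5},{"x":0.07,"y":-0.09,"z":0,"ax":0,"ay":0,"az":0,"hand":0.5},{"x":0.07,"y":-0.09,"z":0,"ax":0,"ay":0,"az":0,"hand":0.5}]'
python3 - <<'E'
from grips import *
d=manip.get_image("wrist"); W=cloud(d); g=grip(d,W,0,(.424,-.191),.05); print(g)
go(*g[0],.0145,180+g[3])
E
```

```text
time_s: 24.65
tcp_pos: [0.5164, -0.1423, 0.1698]
tcp_rot: [-0.001, -0.158, 0.988, 0.0]
force: [0.8, -0.5, 0.2]
gripper_width: 0.0465
grip_force: 0.0
time_s: 25.15
tcp_pos: [0.509, -0.1671, 0.1709]
tcp_rot: [-0.0, -0.158, 0.987, 0.0]
force: [-0.0, 0.6, 0.6]
gripper_width: 0.0463
grip_force: 0.0
(array([ 0.424, -0.19 ]), np.float64(43.615), np.float64(21.9674), np.float64(17.844), 1184, array([204., 205., 197.]))
from [ 0.5089 -0.1672  0.171 ] yaw -161.8 -> -162.2 shift [0.351 0.019 0.626] turn [ 0.    -0.     0.001]
```

```bash

python3 -m inch '[{"x":0.15,"y":0.01,"z":0.05,"ax":0,"ay":0,"az":0.001,"hand":0.5},{"x":0.3,"y":0.019,"z":0.15,"ax":0,"ay":0,"az":0.001,"hand":0.5},{"x":0.351,"y":0.019,"z":0.3,"ax":0,"ay":0,"az":0.001,"hand":0.5},{"x":0.351,"y":0.019,"z":0.45,"ax":0,"ay":0,"az":0.001,"hand":0.5},{"x":0.351,"y":0.019,"z":0.58,"ax":0,"ay":0,"az":0.001,"hand":0.5}]'
python3 -m inch '[{"x":0,"y":0,"z":0.046,"ax":0,"ay":0,"az":0,"hand":0.5},{"x":0,"y":0,"z":0.046,"ax":0,"ay":0,"az":0,"hand":0.2},{"x":0,"y":0,"z":0.046,"ax":0,"ay":0,"az":0,"hand":0},{"x":0,"y":0,"z":0.046,"ax":0,"ay":0,"az":0,"hand":0},{"x":0,"y":0,"z":0.046,"ax":0,"ay":0,"az":0,"hand":0}]' 40
python3 -m inch '[{"x":0,"y":0,"z":0,"ax":0,"ay":0,"az":0,"hand":0},{"x":0,"y":0,"z":0,"ax":0,"ay":0,"az":0,"hand":0},{"x":0,"y":0,"z":-0.1,"ax":0,"ay":0,"az":0,"hand":0},{"x":0,"y":0,"z":-0.25,"ax":0,"ay":0,"az":0,"hand":0},{"x":0,"y":0,"z":-0.31,"ax":0,"ay":0,"az":0,"hand":0}]' 40
python3 -m inch '[{"x":0,"y":0,"z":0,"ax":0,"ay":0,"az":0,"hand":0},{"x":0,"y":0,"z":0,"ax":0,"ay":0,"az":0.014,"hand":0},{"x":0,"y":0,"z":0,"ax":0,"ay":0,"az":0.0275,"hand":0},{"x":0,"y":0,"z":0,"ax":0,"ay":0,"az":0.0275,"hand":0},{"x":0,"y":0,"z":0,"ax":0,"ay":0,"az":0.0275,"hand":0}]' 40
python3 - <<'E'
from h import *
u=np.array([.990,.1395]); v=np.array([-.1395,.990]); G=np.array([.5752,.0436])
for n,k in dict(blue=0,white=-1,yellow=1,red=2).items(): print(n,(G+.06*k*v).round(4),(G+.06*k*v-.085*u).round(4))
p=G-.06*v-.085*u; go(*p,.09,188)
E
```

```text
time_s: 25.7
tcp_pos: [0.4235, -0.1905, 0.0248]
tcp_rot: [0.0, -0.154, 0.988, -0.0]
force: [0.0, -1.2, 0.1]
gripper_width: 0.0465
grip_force: 0.0
time_s: 26.2
tcp_pos: [0.4245, -0.1911, 0.0158]
tcp_rot: [0.001, -0.154, 0.988, -0.001]
force: [-0.5, 0.8, 6.6]
gripper_width: 0.0218
grip_force: 40.0
time_s: 26.7
tcp_pos: [0.4246, -0.1913, 0.0951]
tcp_rot: [0.001, -0.154, 0.988, -0.001]
force: [0.3, -0.8, -3.1]
gripper_width: 0.0214
grip_force: 40.0
time_s: 27.2
tcp_pos: [0.4233, -0.1906, 0.0914]
tcp_rot: [-0.0, -0.07, 0.998, 0.0]
force: [-0.3, 0.4, -3.0]
gripper_width: 0.0217
grip_force: 40.0
blue [0.5752 0.0436] [0.491  0.0317]
white [ 0.5836 -0.0158] [ 0.4994 -0.0277]
yellow [0.5668 0.103 ] [0.4827 0.0911]
red [0.5585 0.1624] [0.4743 0.1505]
from [ 0.4233 -0.1906  0.0914] yaw -172.0 -> -172 shift [-0.392  0.603  0.006] turn [ 0.0001 -0.0001 -0.    ]
```

```bash

python3 -m inch '[{"x":-0.1,"y":0.15,"z":0,"ax":0,"ay":0,"az":0,"hand":0},{"x":-0.2,"y":0.3,"z":0,"ax":0,"ay":0,"az":0,"hand":0},{"x":-0.3,"y":0.45,"z":0,"ax":0,"ay":0,"az":0,"hand":0},{"x":-0.36,"y":0.55,"z":0,"ax":0,"ay":0,"az":0,"hand":0},{"x":-0.392,"y":0.603,"z":0,"ax":0,"ay":0,"az":0,"hand":0}]'
python3 -m inch '[{"x":0,"y":0,"z":0.1,"ax":0,"ay":0,"az":0,"hand":0},{"x":0,"y":0,"z":0.2,"ax":0,"ay":0,"az":0,"hand":0},{"x":0,"y":0,"z":0.27,"ax":0,"ay":0,"az":0,"hand":0},{"x":0,"y":0,"z":0.294,"ax":0,"ay":0,"az":0,"hand":0},{"x":0,"y":0,"z":0.294,"ax":0,"ay":0,"az":0,"hand":0}]'
python3 - <<'E'
from h import *
go(.4994,-.0277,.0165,188); go(.5836,-.0158,.0165,188)
E
```

```text
time_s: 27.7
tcp_pos: [0.5007, -0.0259, 0.0917]
tcp_rot: [-0.0, -0.071, 0.997, 0.0]
force: [0.5, -1.3, -2.8]
gripper_width: 0.0215
grip_force: 40.0
time_s: 28.2
tcp_pos: [0.4997, -0.028, 0.0179]
tcp_rot: [-0.001, -0.069, 0.998, 0.0]
force: [0.1, -0.0, -2.1]
gripper_width: 0.0215
grip_force: 40.0
from [ 0.4997 -0.028   0.0179] yaw -172.1 -> -172 shift [0.001 0.002 0.006] turn [ 0.0001 -0.0002 -0.0002]
from [ 0.4997 -0.028   0.0179] yaw -172.1 -> -172 shift [-0.339  0.002  0.005] turn [ 0.0001 -0.0002 -0.0002]
```

```bash

python3 -m inch '[{"x":-0.03,"y":0.001,"z":0.004,"ax":0,"ay":0,"az":0,"hand":0},{"x":-0.08,"y":0.002,"z":0.004,"ax":0,"ay":0,"az":0,"hand":0},{"x":-0.14,"y":0.002,"z":0.004,"ax":0,"ay":0,"az":0,"hand":0},{"x":-0.2,"y":0.002,"z":0.004,"ax":0,"ay":0,"az":0,"hand":0},{"x":-0.25,"y":0.002,"z":0.004,"ax":0,"ay":0,"az":0,"hand":0}]'
python3 -m inch '[{"x":-0.03,"y":0,"z":0,"ax":0,"ay":0,"az":0,"hand":0},{"x":-0.06,"y":0,"z":0.002,"ax":0,"ay":0,"az":0,"hand":0},{"x":-0.08,"y":0,"z":0.004,"ax":0,"ay":0,"az":0,"hand":0},{"x":-0.088,"y":0,"z":0.004,"ax":0,"ay":0,"az":0,"hand":0},{"x":-0.095,"y":0,"z":0.004,"ax":0,"ay":0,"az":0,"hand":0}]'
python3 -c "
from h import *
go(.5836,-.0158,.0165,188)"
```

```text
time_s: 28.7
tcp_pos: [0.5639, -0.019, 0.0187]
tcp_rot: [0.001, -0.069, 0.998, -0.0]
force: [-0.1, 0.6, -2.5]
gripper_width: 0.0216
grip_force: 40.0
time_s: 29.2
tcp_pos: [0.5854, -0.0158, 0.0165]
tcp_rot: [-0.0, -0.069, 0.998, 0.0]
force: [-0.4, -0.8, -2.6]
gripper_width: 0.0218
grip_force: 40.0
from [ 0.5854 -0.0158  0.0165] yaw -172.1 -> -172 shift [0.007 0.001 0.   ] turn [ 0.     -0.0001 -0.0004]
```

```bash

python3 -m inch '[{"x":-0.002,"y":0,"z":0.002,"ax":0,"ay":0,"az":0,"hand":0},{"x":-0.004,"y":0,"z":0.003,"ax":0,"ay":0,"az":0,"hand":0},{"x":-0.006,"y":0,"z":0.003,"ax":0,"ay":0,"az":0,"hand":0},{"x":-0.008,"y":0,"z":0.003,"ax":0,"ay":0,"az":0,"hand":0},{"x":-0.008,"y":0,"z":0.003,"ax":0,"ay":0,"az":0,"hand":0}]'
python3 -m inch '[{"x":-0.002,"y":0,"z":0,"ax":0,"ay":0,"az":0,"hand":0},{"x":-0.004,"y":0,"z":0,"ax":0,"ay":0,"az":0,"hand":0},{"x":-0.006,"y":0,"z":0,"ax":0,"ay":0,"az":0,"hand":0},{"x":-0.008,"y":0,"z":0,"ax":0,"ay":0,"az":0,"hand":0},{"x":-0.008,"y":0,"z":0,"ax":0,"ay":0,"az":0,"hand":0}]'
```

```text
time_s: 29.7
tcp_pos: [0.5858, -0.0157, 0.0159]
tcp_rot: [-0.002, -0.069, 0.998, 0.0]
force: [-10.0, -1.6, 6.5]
gripper_width: 0.0219
grip_force: 40.0
time_s: 30.2
tcp_pos: [0.5859, -0.0157, 0.0158]
tcp_rot: [-0.004, -0.069, 0.998, 0.0]
force: [-21.1, -3.7, 15.8]
gripper_width: 0.0214
grip_force: 40.0
```

```bash

python3 -m inch '[{"x":0.004,"y":0,"z":0,"ax":0,"ay":0,"az":0,"hand":0.1},{"x":0.004,"y":0,"z":0,"ax":0,"ay":0,"az":0,"hand":0.4},{"x":0.004,"y":0,"z":0,"ax":0,"ay":0,"az":0,"hand":0.4},{"x":0.004,"y":0,"z":-0.1,"ax":0,"ay":0,"az":0,"hand":0.4},{"x":0.004,"y":0,"z":-0.3,"ax":0,"ay":0,"az":0,"hand":0.5}]'
python3 -m inch '[{"x":0,"y":0,"z":-0.2,"ax":0,"ay":0,"az":0,"hand":0.5},{"x":0,"y":0,"z":-0.33,"ax":0,"ay":0,"az":0,"hand":0.5},{"x":0,"y":0,"z":-0.33,"ax":0,"ay":0,"az":0,"hand":0.5},{"x":0,"y":0,"z":-0.33,"ax":0,"ay":0,"az":0,"hand":0.5},{"x":0,"y":0,"z":-0.33,"ax":0,"ay":0,"az":0,"hand":0.5}]'
python3 - <<'E'
from grips import *
go(.66,-.30,.17,153)
d=manip.get_image("top"); W=cloud(d)
for n,xy in dict(red=(.471,-.3455),yellow=(.582,-.26)).items(): print(n,grip(d,W,n,xy,.04))
E
```

```text
time_s: 30.7
tcp_pos: [0.5868, -0.0152, 0.0889]
tcp_rot: [-0.003, -0.068, 0.998, 0.001]
force: [1.0, -0.4, -0.6]
gripper_width: 0.0418
grip_force: 0.0
time_s: 31.2
tcp_pos: [0.5879, -0.0153, 0.1719]
tcp_rot: [-0.001, -0.069, 0.998, 0.0]
force: [-0.7, -0.2, 0.1]
gripper_width: 0.0462
grip_force: 0.0
from [ 0.5879 -0.0153  0.1719] yaw -172.1 -> -207 shift [-0.13  -1.168  0.007] turn [-0.     -0.0003  0.0968]
red (array([ 0.4713, -0.3447]), np.float64(43.7422), np.float64(23.5595), np.float64(-15.8263), 71, array([242.,  92.,  88.]))
yellow (array([ 0.5824, -0.2617]), np.float64(43.7219), np.float64(21.9296), np.float64(-27.7451), 60, array([244., 244., 136.]))
```

```bash

python3 -m inch '[{"x":-0.02,"y":-0.18,"z":0,"ax":0,"ay":0,"az":0.02,"hand":0.5},{"x":-0.04,"y":-0.37,"z":0,"ax":0,"ay":0,"az":0.04,"hand":0.5},{"x":-0.06,"y":-0.56,"z":0,"ax":0,"ay":0,"az":0.06,"hand":0.5},{"x":-0.08,"y":-0.75,"z":0,"ax":0,"ay":0,"az":0.08,"hand":0.5},{"x":-0.11,"y":-0.94,"z":0,"ax":0,"ay":0,"az":0.097,"hand":0.5}]'
python3 -m inch '[{"x":0.09,"y":-0.2,"z":0,"ax":0,"ay":0,"az":0,"hand":0.5},{"x":0.09,"y":-0.2,"z":0,"ax":0,"ay":0,"az":0,"hand":0.5},{"x":0.09,"y":-0.2,"z":0,"ax":0,"ay":0,"az":0,"hand":0.5},{"x":0.09,"y":-0.2,"z":0,"ax":0,"ay":0,"az":0,"hand":0.5},{"x":0.09,"y":-0.2,"z":0,"ax":0,"ay":0,"az":0,"hand":0.5}]'
python3 - <<'E'
from grips import *
d=manip.get_image("wrist"); W=cloud(d); g=grip(d,W,0,(.584,-.26),.05); print(g)
go(*g[0],.0145,180+g[3])
E
```

```text
time_s: 31.75
tcp_pos: [0.6476, -0.2462, 0.1717]
tcp_rot: [-0.001, 0.236, 0.972, 0.0]
force: [0.1, 0.5, 0.4]
gripper_width: 0.0464
grip_force: 0.0
time_s: 32.25
tcp_pos: [0.6057, -0.2776, 0.1731]
tcp_rot: [-0.0, 0.233, 0.972, 0.0]
force: [0.4, 0.2, 1.6]
gripper_width: 0.0465
grip_force: 0.0
(array([ 0.5837, -0.2633]), np.float64(45.2539), np.float64(22.0019), np.float64(-23.4918), 1025, array([201., 179.,  68.]))
from [ 0.6057 -0.2776  0.1732] yaw 153.0 -> 156.5 shift [0.104 0.011 0.635] turn [ 0.     -0.     -0.0097]
```

```bash
python3 - <<'E'
from grips import *
d=manip.get_image("wrist"); W=cloud(d); cv2.imwrite("pics/w7.png",d["image"][:,:,::-1])
r=np.hypot(W[...,0]-.5837,W[...,1]+.2633)
m=(d["depth"]>0)&(r<.04)&(W[...,2]>.0375)&(W[...,2]<.043)
P=W[m][:,:2]; c,v=np.linalg.eigh(np.cov(P.T)); print(m.sum(),P.mean(0),rect(P),np.degrees(np.arctan2(v[1,1],v[0,1]))%180-180)
hsv=cv2.cvtColor(d["image"],cv2.COLOR_RGB2HSV); 
m=(d["depth"]>0)&(r<.13)&(W[...,2]<.009)&(W[...,2]>-.004)&~((hsv[...,0]>60)&(hsv[...,0]<95)&(hsv[...,1]>70))
n,l,s,cc=cv2.connectedComponentsWithStats(m.astype(np.uint8)); k=1+s[1:,4].argmax(); print(s[k],rect(W[l==k]))
E
```

```text
978 [ 0.58303002 -0.26299769] (array([ 0.58342535, -0.26318002]), 44.68023681640625, 21.829317092895508, -23.52082061767578) -23.24635055198948
[ 234  128   46  124 3522] (array([ 0.62373486, -0.28043637]), 144.12496948242188, 46.036888122558594, -23.64141082763672)
```

View pics/w7.png

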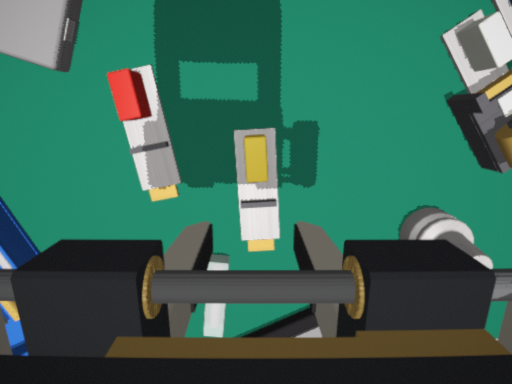

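The picture shows the yellow grip at (256,160), red at (130,95) and the holder well to the right. The wrist camera gives a yaw of -23.5°, and I'll use that.

```bash

python3 -m inch '[{"x":0.104,"y":0.011,"z":0.1,"ax":0,"ay":0,"az":-0.01,"hand":0.5},{"x":0.104,"y":0.011,"z":0.25,"ax":0,"ay":0,"az":-0.01,"hand":0.5},{"x":0.104,"y":0.011,"z":0.4,"ax":0,"ay":0,"az":-0.01,"hand":0.5},{"x":0.104,"y":0.011,"z":0.52,"ax":0,"ay":0,"az":-0.01,"hand":0.5},{"x":0.104,"y":0.011,"z":0.6,"ax":0,"ay":0,"az":-0.01,"hand":0.5}]'
python3 -m inch '[{"x":0,"y":0,"z":0.033,"ax":0,"ay":0,"az":0,"hand":0.5},{"x":0,"y":0,"z":0.033,"ax":0,"ay":0,"az":0,"hand":0.2},{"x":0,"y":0,"z":0.033,"ax":0,"ay":0,"az":0,"hand":0},{"x":0,"y":0,"z":0.033,"ax":0,"ay":0,"az":0,"hand":0},{"x":0,"y":0,"z":0.033,"ax":0,"ay":0,"az":0,"hand":0}]' 40
python3 -m inch '[{"x":0,"y":0,"z":0,"ax":0,"ay":0,"az":0,"hand":0},{"x":0,"y":0,"z":0,"ax":0,"ay":0,"az":0,"hand":0},{"x":0,"y":0,"z":-0.1,"ax":0,"ay":0,"az":0,"hand":0},{"x":0,"y":0,"z":-0.25,"ax":0,"ay":0,"az":0,"hand":0},{"x":0,"y":0,"z":-0.31,"ax":0,"ay":0,"az":0,"hand":0}]' 40
python3 - <<'E'
from h import *
go(.4827,.0911,.09,188)
E
```

```text
time_s: 32.85
tcp_pos: [0.5827, -0.2634, 0.0211]
tcp_rot: [-0.001, 0.203, 0.979, 0.0]
force: [-0.5, -0.9, 0.1]
gripper_width: 0.0466
grip_force: 0.0
time_s: 33.35
tcp_pos: [0.5839, -0.2645, 0.0164]
tcp_rot: [0.001, 0.203, 0.979, -0.0]
force: [0.4, 1.0, 4.0]
gripper_width: 0.0218
grip_force: 40.0
time_s: 33.85
tcp_pos: [0.5842, -0.2651, 0.0958]
tcp_rot: [0.002, 0.203, 0.979, -0.001]
force: [0.9, -0.1, -1.5]
gripper_width: 0.0219
grip_force: 40.0
from [ 0.5842 -0.2651  0.0958] yaw 156.5 -> 188 shift [0.94  1.145 0.019] turn [-0.0002  0.0006 -0.0874]
```

```bash

python3 -m inch '[{"x":0.15,"y":0.12,"z":0,"ax":0,"ay":0,"az":0,"hand":0},{"x":0.3,"y":0.24,"z":0,"ax":0,"ay":0,"az":0,"hand":0},{"x":0.45,"y":0.36,"z":0,"ax":0,"ay":0,"az":0,"hand":0},{"x":0.6,"y":0.48,"z":0,"ax":0,"ay":0,"az":0,"hand":0},{"x":0.7,"y":0.63,"z":0,"ax":0,"ay":0,"az":0,"hand":0}]'
python3 -m inch '[{"x":0.08,"y":0.16,"z":0,"ax":0,"ay":0,"az":-0.02,"hand":0},{"x":0.16,"y":0.32,"z":0,"ax":0,"ay":0,"az":-0.04,"hand":0},{"x":0.24,"y":0.48,"z":0,"ax":0,"ay":0,"az":-0.06,"hand":0},{"x":0.24,"y":0.515,"z":0,"ax":0,"ay":0,"az":-0.08,"hand":0},{"x":0.24,"y":0.515,"z":0,"ax":0,"ay":0,"az":-0.0875,"hand":0}]'
python3 -m inch '[{"x":0,"y":0,"z":0,"ax":0,"ay":0,"az":0,"hand":0},{"x":0,"y":0,"z":0.05,"ax":0,"ay":0,"az":0,"hand":0},{"x":0,"y":0,"z":0.1,"ax":0,"ay":0,"az":0,"hand":0},{"x":0,"y":0,"z":0.1,"ax":0,"ay":0,"az":0,"hand":0},{"x":0,"y":0,"z":0.1,"ax":0,"ay":0,"az":0,"hand":0}]'
python3 - <<'E'
from h import *
go(.4827,.0911,.0185,188)
E
```

```text
time_s: 34.35
tcp_pos: [0.483, -0.0489, 0.0922]
tcp_rot: [-0.001, 0.204, 0.979, -0.0]
force: [-0.0, -0.1, -2.1]
gripper_width: 0.022
grip_force: 40.0
time_s: 34.85
tcp_pos: [0.4815, 0.0934, 0.0923]
tcp_rot: [0.0, -0.074, 0.997, 0.0]
force: [-0.2, -0.2, -2.1]
gripper_width: 0.0217
grip_force: 40.0
time_s: 35.35
tcp_pos: [0.4813, 0.0914, 0.0669]
tcp_rot: [-0.001, -0.07, 0.998, -0.0]
force: [0.3, 0.5, -2.9]
gripper_width: 0.0215
grip_force: 40.0
from [0.4813 0.0914 0.0669] yaw -172.0 -> -172 shift [-0.006 -0.002  0.194] turn [ 0.     -0.0002 -0.    ]
```

```bash

python3 -m inch '[{"x":-0.006,"y":-0.002,"z":0.1,"ax":0,"ay":0,"az":0,"hand":0},{"x":-0.006,"y":-0.002,"z":0.17,"ax":0,"ay":0,"az":0,"hand":0},{"x":-0.006,"y":-0.002,"z":0.195,"ax":0,"ay":0,"az":0,"hand":0},{"x":-0.006,"y":-0.002,"z":0.195,"ax":0,"ay":0,"az":0,"hand":0},{"x":-0.006,"y":-0.002,"z":0.195,"ax":0,"ay":0,"az":0,"hand":0}]'
python3 - <<'E'
from h import *
go(.4827,.0911,.0175,188); go(.5668,.103,.0175,188)
E
```

```text
time_s: 35.85
tcp_pos: [0.4836, 0.0914, 0.0195]
tcp_rot: [0.0, -0.07, 0.998, 0.0]
force: [-0.1, 0.5, -2.9]
gripper_width: 0.0218
grip_force: 40.0
from [0.4836 0.0914 0.0195] yaw -172.0 -> -172 shift [ 0.004 -0.001  0.008] turn [-0.      0.0001  0.0001]
from [0.4836 0.0914 0.0195] yaw -172.0 -> -172 shift [-0.336 -0.001  0.008] turn [-0.      0.0001  0.0001]
```

```bash

python3 -m inch '[{"x":-0.03,"y":-0.001,"z":0.005,"ax":0,"ay":0,"az":0,"hand":0},{"x":-0.08,"y":-0.001,"z":0.005,"ax":0,"ay":0,"az":0,"hand":0},{"x":-0.14,"y":-0.001,"z":0.005,"ax":0,"ay":0,"az":0,"hand":0},{"x":-0.2,"y":-0.001,"z":0.005,"ax":0,"ay":0,"az":0,"hand":0},{"x":-0.25,"y":-0.001,"z":0.005,"ax":0,"ay":0,"az":0,"hand":0}]'
python3 -m inch '[{"x":-0.03,"y":0,"z":0,"ax":0,"ay":0,"az":0,"hand":0},{"x":-0.06,"y":0,"z":0.002,"ax":0,"ay":0,"az":0,"hand":0},{"x":-0.08,"y":0,"z":0.004,"ax":0,"ay":0,"az":0,"hand":0},{"x":-0.088,"y":0,"z":0.006,"ax":0,"ay":0,"az":0,"hand":0},{"x":-0.092,"y":0,"z":0.006,"ax":0,"ay":0,"az":0,"hand":0}]'
python3 -m inch '[{"x":-0.003,"y":0,"z":0,"ax":0,"ay":0,"az":0,"hand":0},{"x":-0.006,"y":0,"z":0,"ax":0,"ay":0,"az":0,"hand":0},{"x":-0.009,"y":0,"z":0,"ax":0,"ay":0,"az":0,"hand":0},{"x":-0.01,"y":0,"z":0,"ax":0,"ay":0,"az":0,"hand":0},{"x":-0.01,"y":0,"z":0,"ax":0,"ay":0,"az":0,"hand":0}]'
```

```text
time_s: 36.35
tcp_pos: [0.5468, 0.1001, 0.0184]
tcp_rot: [0.001, -0.07, 0.998, 0.0]
force: [-0.7, 1.1, -2.0]
gripper_width: 0.0217
grip_force: 40.0
time_s: 36.85
tcp_pos: [0.5672, 0.103, 0.0163]
tcp_rot: [-0.001, -0.07, 0.998, -0.0]
force: [-6.0, -1.0, 6.4]
gripper_width: 0.0221
grip_force: 40.0
time_s: 37.35
tcp_pos: [0.5683, 0.1032, 0.0163]
tcp_rot: [-0.002, -0.07, 0.998, -0.0]
force: [-13.3, -2.3, 12.4]
gripper_width: 0.0215
grip_force: 40.0
```

```bash

python3 -m inch '[{"x":-0.003,"y":0,"z":0,"ax":0,"ay":0,"az":0,"hand":0},{"x":-0.006,"y":0,"z":0,"ax":0,"ay":0,"az":0,"hand":0},{"x":-0.009,"y":0,"z":0,"ax":0,"ay":0,"az":0,"hand":0},{"x":-0.009,"y":0,"z":0,"ax":0,"ay":0,"az":0,"hand":0},{"x":-0.009,"y":0,"z":0,"ax":0,"ay":0,"az":0,"hand":0}]'
python3 -m inch '[{"x":0.006,"y":0,"z":0,"ax":0,"ay":0,"az":0,"hand":0.1},{"x":0.006,"y":0,"z":0,"ax":0,"ay":0,"az":0,"hand":0.4},{"x":0.006,"y":0,"z":0,"ax":0,"ay":0,"az":0,"hand":0.4},{"x":0.006,"y":0,"z":-0.1,"ax":0,"ay":0,"az":0,"hand":0.4},{"x":0.006,"y":0,"z":-0.3,"ax":0,"ay":0,"az":0,"hand":0.5}]'
python3 -m inch '[{"x":0,"y":0,"z":-0.2,"ax":0,"ay":0,"az":0,"hand":0.5},{"x":0,"y":0,"z":-0.33,"ax":0,"ay":0,"az":0,"hand":0.5},{"x":0,"y":0,"z":-0.33,"ax":0,"ay":0,"az":0,"hand":0.5},{"x":0,"y":0,"z":-0.33,"ax":0,"ay":0,"az":0,"hand":0.5},{"x":0,"y":0,"z":-0.33,"ax":0,"ay":0,"az":0,"hand":0.5}]'
python3 - <<'E'
from grips import *
go(.52,-.36,.17,164)
d=manip.get_image("top"); W=cloud(d); print(grip(d,W,0,(.471,-.345),.04))
E
```

```text
time_s: 37.85
tcp_pos: [0.5685, 0.1033, 0.0163]
tcp_rot: [-0.005, -0.07, 0.998, -0.0]
force: [-22.4, -5.3, 20.7]
gripper_width: 0.0218
grip_force: 40.0
time_s: 38.35
tcp_pos: [0.5693, 0.1034, 0.0891]
tcp_rot: [-0.003, -0.07, 0.998, -0.0]
force: [0.7, -0.4, -0.8]
gripper_width: 0.0413
grip_force: 0.0
time_s: 38.85
tcp_pos: [0.5705, 0.1035, 0.1722]
tcp_rot: [-0.001, -0.07, 0.998, -0.0]
force: [-0.5, -0.3, -0.1]
gripper_width: 0.0465
grip_force: 0.0
from [0.5705 0.1035 0.1722] yaw -172.0 -> -196 shift [ 0.459 -1.808  0.009] turn [-0.0001 -0.0003  0.0668]
(array([ 0.4711, -0.3445]), np.float64(43.9699), np.float64(23.0032), np.float64(-15.098), 66, array([243.,  93.,  89.]))
```

```bash

python3 -m inch '[{"x":0.04,"y":-0.18,"z":0,"ax":0,"ay":0,"az":0,"hand":0.5},{"x":0.08,"y":-0.36,"z":0,"ax":0,"ay":0,"az":0,"hand":0.5},{"x":0.12,"y":-0.54,"z":0,"ax":0,"ay":0,"az":0,"hand":0.5},{"x":0.18,"y":-0.72,"z":0,"ax":0,"ay":0,"az":0,"hand":0.5},{"x":0.23,"y":-0.9,"z":0,"ax":0,"ay":0,"az":0,"hand":0.5}]'
python3 -m inch '[{"x":0.04,"y":-0.18,"z":0,"ax":0,"ay":0,"az":0.015,"hand":0.5},{"x":0.08,"y":-0.36,"z":0,"ax":0,"ay":0,"az":0.03,"hand":0.5},{"x":0.12,"y":-0.54,"z":0,"ax":0,"ay":0,"az":0.05,"hand":0.5},{"x":0.18,"y":-0.72,"z":0,"ax":0,"ay":0,"az":0.067,"hand":0.5},{"x":0.23,"y":-0.9,"z":0,"ax":0,"ay":0,"az":0.067,"hand":0.5}]'
python3 -m inch '[{"x":0,"y":0,"z":0,"ax":0,"ay":0,"az":0,"hand":0.5},{"x":0,"y":0,"z":0,"ax":0,"ay":0,"az":0,"hand":0.5},{"x":0,"y":0,"z":0,"ax":0,"ay":0,"az":0,"hand":0.5},{"x":0,"y":0,"z":0,"ax":0,"ay":0,"az":0,"hand":0.5},{"x":0,"y":0,"z":0,"ax":0,"ay":0,"az":0,"hand":0.5}]'
python3 - <<'E'
from grips import *
d=manip.get_image("wrist"); W=cloud(d); g=grip(d,W,0,(.473,-.343),.05); print(g)
go(*g[0],.0145,180+g[3])
E
```

```text
time_s: 39.4
tcp_pos: [0.5445, -0.1289, 0.1723]
tcp_rot: [-0.001, -0.07, 0.998, 0.0]
force: [0.2, -0.6, -0.3]
gripper_width: 0.0464
grip_force: 0.0
time_s: 39.9
tcp_pos: [0.5191, -0.3597, 0.1721]
tcp_rot: [-0.001, 0.142, 0.99, 0.001]
force: [0.5, -0.2, -0.9]
gripper_width: 0.0466
grip_force: 0.0
time_s: 40.4
tcp_pos: [0.5205, -0.3571, 0.1736]
tcp_rot: [-0.0, 0.139, 0.99, 0.0]
force: [-0.3, -0.2, 0.1]
gripper_width: 0.0465
grip_force: 0.0
(array([ 0.473 , -0.3457]), np.float64(44.9725), np.float64(21.5844), np.float64(-16.3619), 1091, array([181.,  60.,  54.]))
from [ 0.5204 -0.3572  0.1737] yaw 164.0 -> 163.6 shift [ 0.195 -0.008  0.637] turn [0.    0.    0.001]
```

```bash

python3 -m inch '[{"x":0.12,"y":-0.008,"z":0.1,"ax":0,"ay":0,"az":0.001,"hand":0.5},{"x":0.195,"y":-0.008,"z":0.25,"ax":0,"ay":0,"az":0.001,"hand":0.5},{"x":0.195,"y":-0.008,"z":0.4,"ax":0,"ay":0,"az":0.001,"hand":0.5},{"x":0.195,"y":-0.008,"z":0.52,"ax":0,"ay":0,"az":0.001,"hand":0.5},{"x":0.195,"y":-0.008,"z":0.6,"ax":0,"ay":0,"az":0.001,"hand":0.5}]'
python3 -m inch '[{"x":0,"y":0,"z":0.036,"ax":0,"ay":0,"az":0,"hand":0.5},{"x":0,"y":0,"z":0.036,"ax":0,"ay":0,"az":0,"hand":0.2},{"x":0,"y":0,"z":0.036,"ax":0,"ay":0,"az":0,"hand":0},{"x":0,"y":0,"z":0.036,"ax":0,"ay":0,"az":0,"hand":0},{"x":0,"y":0,"z":0.036,"ax":0,"ay":0,"az":0,"hand":0}]' 40
python3 -m inch '[{"x":0,"y":0,"z":0,"ax":0,"ay":0,"az":0,"hand":0},{"x":0,"y":0,"z":0,"ax":0,"ay":0,"az":0,"hand":0},{"x":0,"y":0,"z":-0.1,"ax":0,"ay":0,"az":0,"hand":0},{"x":0,"y":0,"z":-0.25,"ax":0,"ay":0,"az":0,"hand":0},{"x":0,"y":0,"z":-0.31,"ax":0,"ay":0,"az":0,"hand":0}]' 40
python3 -m inch '[{"x":0,"y":0,"z":0,"ax":0,"ay":0,"az":0,"hand":0},{"x":0,"y":0,"z":0,"ax":0,"ay":0,"az":-0.02,"hand":0},{"x":0,"y":0,"z":0,"ax":0,"ay":0,"az":-0.04,"hand":0},{"x":0,"y":0,"z":0,"ax":0,"ay":0,"az":-0.06,"hand":0},{"x":0,"y":0,"z":0,"ax":0,"ay":0,"az":-0.067,"hand":0}]'
python3 - <<'E'
from h import *
go(.4743,.1505,.095,188)
E
```

```text
time_s: 40.95
tcp_pos: [0.4722, -0.3456, 0.0217]
tcp_rot: [-0.001, 0.143, 0.99, 0.001]
force: [0.2, -0.7, -0.1]
gripper_width: 0.0465
grip_force: 0.0
time_s: 41.45
tcp_pos: [0.4733, -0.3468, 0.0157]
tcp_rot: [0.001, 0.143, 0.99, -0.0]
force: [-0.4, 1.4, 3.6]
gripper_width: 0.0216
grip_force: 39.9
time_s: 41.95
tcp_pos: [0.4737, -0.3474, 0.0951]
tcp_rot: [0.002, 0.143, 0.99, -0.001]
force: [1.5, -0.3, -1.7]
gripper_width: 0.0215
grip_force: 39.9
time_s: 42.45
tcp_pos: [0.472, -0.3459, 0.0901]
tcp_rot: [-0.001, -0.069, 0.998, 0.001]
force: [-0.1, -0.2, -1.9]
gripper_width: 0.0218
grip_force: 39.9
from [ 0.472  -0.3459  0.0901] yaw -172.1 -> -172 shift [-0.283  1.966 -0.016] turn [ 0.0003 -0.0003 -0.0002]
```

```bash

python3 -m inch '[{"x":0,"y":0.15,"z":-0.02,"ax":0,"ay":0,"az":0,"hand":0},{"x":0,"y":0.33,"z":-0.02,"ax":0,"ay":0,"az":0,"hand":0},{"x":-0.02,"y":0.52,"z":-0.02,"ax":0,"ay":0,"az":0,"hand":0},{"x":-0.06,"y":0.71,"z":-0.02,"ax":0,"ay":0,"az":0,"hand":0},{"x":-0.1,"y":0.9,"z":-0.02,"ax":0,"ay":0,"az":0,"hand":0}]'
python3 -m inch '[{"x":-0.04,"y":0.19,"z":0,"ax":0,"ay":0,"az":0,"hand":0},{"x":-0.08,"y":0.38,"z":0,"ax":0,"ay":0,"az":0,"hand":0},{"x":-0.12,"y":0.57,"z":0,"ax":0,"ay":0,"az":0,"hand":0},{"x":-0.15,"y":0.76,"z":0,"ax":0,"ay":0,"az":0,"hand":0},{"x":-0.17,"y":0.94,"z":0,"ax":0,"ay":0,"az":0,"hand":0}]'
python3 -m inch '[{"x":0,"y":0.126,"z":0,"ax":0,"ay":0,"az":0,"hand":0},{"x":0,"y":0.126,"z":0.1,"ax":0,"ay":0,"az":0,"hand":0},{"x":0,"y":0.126,"z":0.1,"ax":0,"ay":0,"az":0,"hand":0},{"x":0,"y":0.126,"z":0.1,"ax":0,"ay":0,"az":0,"hand":0},{"x":0,"y":0.126,"z":0.1,"ax":0,"ay":0,"az":0,"hand":0}]'
python3 - <<'E'
from h import *
go(.4743,.1505,.018,188)
E
```

```text
time_s: 42.95
tcp_pos: [0.4663, -0.1182, 0.0957]
tcp_rot: [-0.001, -0.067, 0.998, 0.0]
force: [0.8, -0.8, -2.3]
gripper_width: 0.0217
grip_force: 39.9
time_s: 43.45
tcp_pos: [0.4772, 0.1204, 0.0956]
tcp_rot: [-0.001, -0.067, 0.998, -0.0]
force: [2.0, -0.5, -1.2]
gripper_width: 0.0217
grip_force: 39.9
time_s: 43.95
tcp_pos: [0.4741, 0.149, 0.0723]
tcp_rot: [-0.0, -0.066, 0.998, -0.0]
force: [0.1, -0.3, -2.4]
gripper_width: 0.0216
grip_force: 39.9
from [0.4741 0.149  0.0723] yaw -172.4 -> -172 shift [-0.001  0.006  0.217] turn [-0.     -0.     -0.0011]
```

```bash

python3 -m inch '[{"x":-0.001,"y":0.006,"z":0.1,"ax":0,"ay":0,"az":-0.001,"hand":0},{"x":-0.001,"y":0.006,"z":0.18,"ax":0,"ay":0,"az":-0.001,"hand":0},{"x":-0.001,"y":0.006,"z":0.215,"ax":0,"ay":0,"az":-0.001,"hand":0},{"x":-0.001,"y":0.006,"z":0.215,"ax":0,"ay":0,"az":-0.001,"hand":0},{"x":-0.001,"y":0.006,"z":0.215,"ax":0,"ay":0,"az":-0.001,"hand":0}]'
python3 - <<'E'
from h import *
go(.4743,.1505,.0175,188); go(.5585,.1624,.0175,188)
E
```

```text
time_s: 44.45
tcp_pos: [0.4745, 0.151, 0.0191]
tcp_rot: [0.0, -0.07, 0.998, 0.0]
force: [-0.2, 0.2, -1.3]
gripper_width: 0.0218
grip_force: 39.9
from [0.4745 0.151  0.0191] yaw -172.0 -> -172 shift [ 0.001 -0.002  0.007] turn [0.     0.0002 0.    ]
from [0.4745 0.151  0.0191] yaw -172.0 -> -172 shift [-0.339 -0.002  0.007] turn [0.     0.0002 0.    ]
```

```bash

python3 -m inch '[{"x":-0.03,"y":-0.002,"z":0.005,"ax":0,"ay":0,"az":0,"hand":0},{"x":-0.08,"y":-0.002,"z":0.005,"ax":0,"ay":0,"az":0,"hand":0},{"x":-0.14,"y":-0.002,"z":0.005,"ax":0,"ay":0,"az":0,"hand":0},{"x":-0.2,"y":-0.002,"z":0.005,"ax":0,"ay":0,"az":0,"hand":0},{"x":-0.25,"y":-0.002,"z":0.005,"ax":0,"ay":0,"az":0,"hand":0}]'
python3 -m inch '[{"x":-0.03,"y":0,"z":0,"ax":0,"ay":0,"az":0,"hand":0},{"x":-0.06,"y":0,"z":0.002,"ax":0,"ay":0,"az":0,"hand":0},{"x":-0.08,"y":0,"z":0.004,"ax":0,"ay":0,"az":0,"hand":0},{"x":-0.088,"y":0,"z":0.006,"ax":0,"ay":0,"az":0,"hand":0},{"x":-0.094,"y":0,"z":0.006,"ax":0,"ay":0,"az":0,"hand":0}]'
python3 -m inch '[{"x":-0.003,"y":0,"z":0,"ax":0,"ay":0,"az":0,"hand":0},{"x":-0.006,"y":0,"z":0,"ax":0,"ay":0,"az":0,"hand":0},{"x":-0.009,"y":0,"z":0,"ax":0,"ay":0,"az":0,"hand":0},{"x":-0.01,"y":0,"z":0,"ax":0,"ay":0,"az":0,"hand":0},{"x":-0.01,"y":0,"z":0,"ax":0,"ay":0,"az":0,"hand":0}]'
```

```text
time_s: 44.95
tcp_pos: [0.5377, 0.1596, 0.018]
tcp_rot: [0.001, -0.07, 0.998, 0.0]
force: [-0.0, 0.2, -1.8]
gripper_width: 0.0216
grip_force: 39.9
time_s: 45.45
tcp_pos: [0.5587, 0.1626, 0.0158]
tcp_rot: [-0.001, -0.07, 0.998, -0.0]
force: [-3.9, -1.0, 3.6]
gripper_width: 0.0219
grip_force: 39.9
time_s: 45.95
tcp_pos: [0.5595, 0.1627, 0.0157]
tcp_rot: [-0.002, -0.07, 0.998, -0.0]
force: [-13.7, -2.6, 13.0]
gripper_width: 0.0216
grip_force: 40.0
```

```bash

python3 -m inch '[{"x":-0.003,"y":0,"z":0,"ax":0,"ay":0,"az":0,"hand":0},{"x":-0.006,"y":0,"z":0,"ax":0,"ay":0,"az":0,"hand":0},{"x":-0.009,"y":0,"z":0,"ax":0,"ay":0,"az":0,"hand":0},{"x":-0.009,"y":0,"z":0,"ax":0,"ay":0,"az":0,"hand":0},{"x":-0.009,"y":0,"z":0,"ax":0,"ay":0,"az":0,"hand":0}]'
python3 -m inch '[{"x":0.006,"y":0,"z":0,"ax":0,"ay":0,"az":0,"hand":0.1},{"x":0.006,"y":0,"z":0,"ax":0,"ay":0,"az":0,"hand":0.4},{"x":0.006,"y":0,"z":0,"ax":0,"ay":0,"az":0,"hand":0.4},{"x":0.006,"y":0,"z":-0.1,"ax":0,"ay":0,"az":0,"hand":0.4},{"x":0.006,"y":0,"z":-0.3,"ax":0,"ay":0,"az":0,"hand":0.5}]'
python3 -m inch '[{"x":0,"y":0,"z":-0.2,"ax":0,"ay":0,"az":0,"hand":0.5},{"x":-0.16,"y":-0.12,"z":-0.33,"ax":0,"ay":0,"az":0,"hand":0.5},{"x":-0.32,"y":-0.24,"z":-0.45,"ax":0,"ay":0,"az":0,"hand":0.5},{"x":-0.41,"y":-0.34,"z":-0.52,"ax":0,"ay":0,"az":0.02,"hand":0.5},{"x":-0.41,"y":-0.34,"z":-0.52,"ax":0,"ay":0,"az":0.0278,"hand":0.5}]'
python3 -m inch '[{"x":0,"y":0,"z":0,"ax":0,"ay":0,"az":0,"hand":0.5},{"x":0,"y":0,"z":0,"ax":0,"ay":0,"az":0,"hand":0.5},{"x":0,"y":0,"z":0,"ax":0,"ay":0,"az":0,"hand":0.5},{"x":0,"y":0,"z":0,"ax":0,"ay":0,"az":0,"hand":0.5},{"x":0,"y":0,"z":0,"ax":0,"ay":0,"az":0,"hand":0.5}]'
python3 - <<'E'
from grips import *
d=manip.get_image("wrist"); W=cloud(d); cv2.imwrite("pics/w8.png",d["image"][:,:,::-1])
for n,xy in dict(red=(.5595,.1627),yellow=(.5685,.1033),blue=(.576,.0439),white=(.586,-.0157)).items(): print(n,grip(d,W,n,xy,.027))
m=(d["depth"]>0)&(np.hypot(W[...,0]-.656,W[...,1]-.0865)<.034)&(W[...,2]>.077)&(W[...,2]<.088); print("knob",m.sum(),rect(W[m]))
go(.656,.0865,.052,178.6)
E
```

```text
time_s: 46.45
tcp_pos: [0.5598, 0.1628, 0.0156]
tcp_rot: [-0.005, -0.07, 0.998, -0.001]
force: [-22.6, -4.1, 21.6]
gripper_width: 0.0216
grip_force: 40.0
time_s: 46.95
tcp_pos: [0.5608, 0.1627, 0.0886]
tcp_rot: [-0.003, -0.07, 0.998, -0.0]
force: [0.6, 0.3, 1.0]
gripper_width: 0.0414
grip_force: 0.0
time_s: 47.45
tcp_pos: [0.6799, 0.0904, 0.2238]
tcp_rot: [0.003, 0.021, 1.0, -0.0]
force: [0.6, 0.4, -0.4]
gripper_width: 0.0467
grip_force: 0.0
time_s: 47.95
tcp_pos: [0.6755, 0.0938, 0.2204]
tcp_rot: [-0.0, 0.017, 1.0, -0.0]
force: [0.5, -0.5, -0.1]
gripper_width: 0.0463
grip_force: 0.0
red (array([0.5593, 0.1635]), np.float64(45.7894), np.float64(22.3371), np.float64(8.4515), 962, array([235.,  88.,  78.]))
yellow (array([0.5678, 0.1037]), np.float64(44.4537), np.float64(22.0945), np.float64(8.3682), 904, array([236., 236., 111.]))
blue (array([0.5759, 0.0448]), np.float64(44.4795), np.float64(22.2977), np.float64(8.1476), 864, array([ 78., 138., 219.]))
white (array([ 0.5852, -0.0144]), np.float64(45.2863), np.float64(22.7375), np.float64(9.014), 890, array([237., 237., 237.]))
knob 885 (array([0.65603241, 0.08540446]), 54.72682189941406, 15.835084915161133, -1.9593658447265625)
from [0.6755 0.0937 0.2205] yaw 178.1 -> 178.6 shift [ 0.077 -0.031  0.674] turn [-0.     -0.     -0.0014]
```

View pics/w8.png

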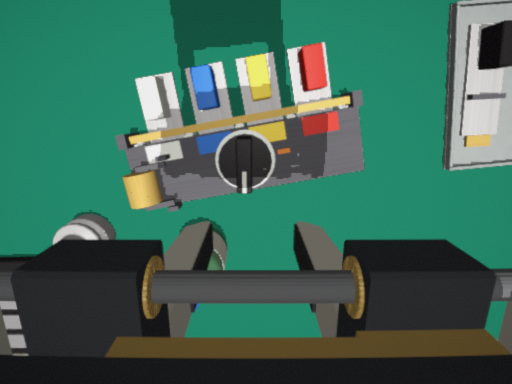

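The picture shows all four grips in a line under their matching tags, white to red from (155,97) to (314,67). The knob bar is at (244,160). Now I'll lock it.

```bash

python3 -m inch '[{"x":0.077,"y":-0.03,"z":0.1,"ax":0,"ay":0,"az":0,"hand":0.5},{"x":0.077,"y":-0.03,"z":0.28,"ax":0,"ay":0,"az":0,"hand":0.5},{"x":0.077,"y":-0.03,"z":0.46,"ax":0,"ay":0,"az":0,"hand":0.5},{"x":0.077,"y":-0.03,"z":0.6,"ax":0,"ay":0,"az":0,"hand":0.5},{"x":0.077,"y":-0.03,"z":0.67,"ax":0,"ay":0,"az":0,"hand":0.5}]' 
python3 -m inch '[{"x":0,"y":0,"z":0,"ax":0,"ay":0,"az":0,"hand":0.4},{"x":0,"y":0,"z":0,"ax":0,"ay":0,"az":0,"hand":0},{"x":0,"y":0,"z":0,"ax":0,"ay":0,"az":0,"hand":0},{"x":0,"y":0,"z":0,"ax":0,"ay":0,"az":0,"hand":0},{"x":0,"y":0,"z":0,"ax":0,"ay":0,"az":0,"hand":0}]' 40
python3 -m inch '[{"x":0,"y":0,"z":0,"ax":0,"ay":0,"az":0,"hand":0},{"x":0,"y":0,"z":0,"ax":0,"ay":0,"az":0.02,"hand":0},{"x":0,"y":0,"z":0,"ax":0,"ay":0,"az":0.04,"hand":0},{"x":0,"y":0,"z":0,"ax":0,"ay":0,"az":0.06,"hand":0},{"x":0,"y":0,"z":0,"ax":0,"ay":0,"az":0.08,"hand":0}]' 40
python3 -m inch '[{"x":0,"y":0,"z":0,"ax":0,"ay":0,"az":0.02,"hand":0},{"x":0,"y":0,"z":0,"ax":0,"ay":0,"az":0.04,"hand":0},{"x":0,"y":0,"z":0,"ax":0,"ay":0,"az":0.06,"hand":0},{"x":0,"y":0,"z":0,"ax":0,"ay":0,"az":0.08,"hand":0},{"x":0,"y":0,"z":0,"ax":0,"ay":0,"az":0.1,"hand":0}]'
python3 -m inch '[{"x":0,"y":0,"z":0,"ax":0,"ay":0,"az":0.02,"hand":0},{"x":0,"y":0,"z":0,"ax":0,"ay":0,"az":0.043,"hand":0},{"x":0,"y":0,"z":0,"ax":0,"ay":0,"az":0.043,"hand":0},{"x":0,"y":0,"z":0,"ax":0,"ay":0,"az":0.043,"hand":0},{"x":0,"y":0,"z":0,"ax":0,"ay":0,"az":0.043,"hand":0}]'
python3 -m inch '[{"x":0,"y":0,"z":0,"ax":0,"ay":0,"az":0,"hand":0.4},{"x":0,"y":0,"z":0,"ax":0,"ay":0,"az":0,"hand":0.4},{"x":0,"y":0,"z":0,"ax":0,"ay":0,"az":0,"hand":0.4},{"x":0,"y":0,"z":-0.15,"ax":0,"ay":0,"az":0,"hand":0.4},{"x":0,"y":0,"z":-0.35,"ax":0,"ay":0,"az":0,"hand":0.5}]'
python3 -m inch '[{"x":0,"y":0,"z":-0.15,"ax":0,"ay":0,"az":0,"hand":0.5},{"x":-0.1,"y":0,"z":-0.3,"ax":0,"ay":0,"az":0,"hand":0.5},{"x":-0.1,"y":0,"z":-0.38,"ax":0,"ay":0,"az":0,"hand":0.5},{"x":-0.1,"y":0,"z":-0.38,"ax":0,"ay":0,"az":0,"hand":0.5},{"x":-0.1,"y":0,"z":-0.38,"ax":0,"ay":0,"az":0,"hand":0.5}]'
python3 - <<'E'
from grips import *
d=manip.get_image("wrist"); W=cloud(d); cv2.imwrite("pics/w9.png",d["image"][:,:,::-1])
for n,xy in dict(red=(.5595,.1627),yellow=(.5685,.1033),blue=(.576,.0439),white=(.586,-.0157)).items(): print(n,grip(d,W,n,xy,.027))
m=(d["depth"]>0)&(np.hypot(W[...,0]-.656,W[...,1]-.0865)<.034)&(W[...,2]>.077)&(W[...,2]<.088); print("knob",m.sum(),rect(W[m]))
d=manip.get_image("top"); W=cloud(d)
for n,xy in dict(worn_a=(.531,.44),worn_b=(.54,.368)).items(): print(n,grip(d,W,n,xy,.04))
E
```

```text
time_s: 48.5
tcp_pos: [0.6547, 0.0865, 0.0499]
tcp_rot: [-0.002, 0.017, 1.0, -0.0]
force: [0.9, 0.7, 0.3]
gripper_width: 0.0463
grip_force: 0.0
time_s: 49.0
tcp_pos: [0.6571, 0.0854, 0.0547]
tcp_rot: [0.001, 0.017, 1.0, -0.001]
force: [-0.9, -8.6, 4.4]
gripper_width: 0.0159
grip_force: 40.0
time_s: 49.5
tcp_pos: [0.6571, 0.0856, 0.0547]
tcp_rot: [0.001, 0.268, 0.964, -0.0]
force: [-0.3, -5.2, 5.6]
gripper_width: 0.0155
grip_force: 40.0
time_s: 50.0
tcp_pos: [0.6573, 0.0857, 0.0547]
tcp_rot: [0.001, 0.552, 0.834, 0.0]
force: [0.9, -5.2, 2.8]
gripper_width: 0.0156
grip_force: 40.0
time_s: 50.5
tcp_pos: [0.6575, 0.0858, 0.0547]
tcp_rot: [0.001, 0.656, 0.755, 0.001]
force: [1.0, -6.4, 6.8]
gripper_width: 0.016
grip_force: 40.0
time_s: 51.0
tcp_pos: [0.6546, 0.0865, 0.139]
tcp_rot: [-0.002, 0.657, 0.754, -0.002]
force: [0.7, -0.5, -0.2]
gripper_width: 0.0413
grip_force: 0.0
time_s: 51.5
tcp_pos: [0.6593, 0.062, 0.2346]
tcp_rot: [-0.0, 0.657, 0.754, -0.0]
force: [-1.0, 0.6, -1.3]
gripper_width: 0.0469
grip_force: 0.0
red (array([0.5595, 0.1633]), np.float64(46.2442), np.float64(22.3732), np.float64(7.086), 888, array([239.,  88.,  78.]))
yellow (array([0.5681, 0.1041]), np.float64(43.9651), np.float64(21.6207), np.float64(7.8364), 728, array([209., 187.,  76.]))
blue (array([0.5764, 0.045 ]), np.float64(43.9207), np.float64(21.9217), np.float64(7.6832), 662, array([ 53.,  99., 170.]))
white (array([ 0.5855, -0.0135]), np.float64(43.6207), np.float64(20.7739), np.float64(8.9003), 364, array([197., 198., 190.]))
knob 804 (array([0.65577563, 0.08631958]), 55.425994873046875, 15.38603687286377, -81.84695243835449)
worn_a (array([0.5309, 0.4402]), np.float64(46.094), np.float64(20.8902), np.float64(4.1003), 68, array([69.5, 67. , 70. ]))
worn_b (array([0.5383, 0.3672]), np.float64(44.9809), np.float64(21.7588), np.float64(0.8631), 68, array([71., 68., 70.]))
```

View pics/w9.png

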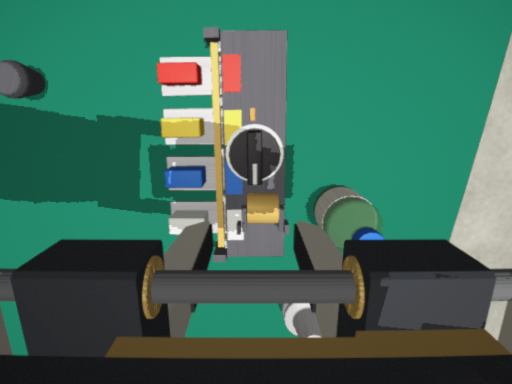

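The picture shows the bar back along the cassette's y at (255,155). All four colour grips are home under matching tags, from (180,73) to (188,222), and nothing is touching the robot. I'm handing it in.

```bash
python3 -c "
from rig import manip
print(manip.job_done())"
```

```text
the job is handed in; nothing more can be done
None
```

The job is handed in: both worn blades lie in the scrap tray, the red, yellow, blue and white blades are fully home in their matching bays, and the knob is turned back to locked; the hand-in call gave no verdict.

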